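# Lay out the wax-carving bench for the next relief

### The arm

A 6-joint arm with a two-finger parallel gripper is mounted at the origin on the work surface. World frame = base frame: x ahead of the robot, y to its left, z up, the work surface at z = 0. Lengths are in m, angles in rad, forces in N, time in s.
With the tool pointing down it reaches from about 0.3 to 0.775 m from the base axis. Payload 14.6 kg.
Tool frame: the origin (TCP) lies at the very end of the fingers, on their centre line; the grasp point (between the pads) lies 19 mm behind it; z points along the fingers, x is the direction in which the jaws open and shut, and the axes are right-handed (so a half turn about z gives the same grasp; the last joint's range is limited). The gripper opens to 94 mm and grips with 3 to 60 N. Pads are 16 mm wide; open, the fingers measure 119 mm over their backs; the gripper's body (75 mm by 177 mm) begins 78 mm behind the grasp point.
Start: joints at [-1.296, 0.3, 1.521, -0, 1.321, -0.067], TCP at [0.184, -0.518, 0.205] pointing down, gripper open.
Joint ranges: [-3.03, 3.03], [-0.79, 2.21], [0.23, 2.52], [-1.04, 4.18], [0, 3.07], [-2.55, 2.55]. Speed limits (rad/s): [2.22, 2.22, 2.57, 3.14, 3.14, 3.14].

### API

Orientations are given as [roll, pitch, yaw] about the fixed x, y, z axes, in that order (R = Rz(yaw) Ry(pitch) Rx(roll)).
In Python, from station import ctrl gives the robot as it stands.
- The arm moves only by the shell command python3 -m inch 'ROWS' [FORCE]. ROWS is JSON, one flat list of numbers, 7 for each row, row after row: the shift along the tool's x, y, z in cm, then the turn, a rotation vector about the tool's x, y, z in rad, then the opening, from 0 (shut) to 1 (fully open). In form: [tx, ty, tz, wx, wy, wz, claw, tx, ty, tz, wx, wy, wz, claw, ...]. A call has 1 to 20 rows; each row shifts and turns the commanded pose from where the row before left it, along the tool's axes as they then stand; what a row does not reach is not made up. A row lasts 1/8 s, in which the tool goes at most 62.5 mm and 10.7 degrees, less where a joint would pass 70% of its speed; a pose out of reach is approached as far as the arm can. A call is refused whole if a number of a shift passes 6.25 or a number of a turn 0.188, either way. A call with a gripper value outside its range is refused whole. The fingers move at their own pace and stop on an object; FORCE is the grip in N (left out, the last holds). Time passes only in rows, so rows that do not move let the fingers close. It gives the time, the measured TCP pose, the force and the opening at its end, in the units of the state.
- ctrl.get_obs(): the state, without advancing time (a new reading comes with each control period).
- ctrl.camera(name): name is "side" or "top"; returns (picture, depth): 420x560x3 uint8, red, green, blue; 420x560 float32, m along the optical axis (not along the pixel's ray), 0 where there is no reading.
- ctrl.camera_params(name): a dict with "vertical_fov" (degrees; the focal length in pixels is half the picture's height over the tangent of half this angle, whatever the lens; pixels are square), "cx", "cy" (the principal point, pixels), "camera_from_world" (4x4, takes a point from world to camera coordinates). Camera axes: x right, y down, z forward; pixel columns grow to the right and rows downward; lengths in m; the calibration is good to about 2 mm. A picture is of the moment at which its call begins. camera_params takes no time and is no camera call.
- ctrl.hand_in(): hands the job in, once; it reports no verdict.
Trained networks look in the newest picture that a camera, given by its name, has taken for a name from the list of things; names that differ only in an ending like _2 or _b are one class to them, and where a whole thing is asked for, a point or a joint stands for the part that bears it (a point fixed in the world has none). Each returns a list of dicts, best first, with "score" (0 to 1); they miss things now and then, are a little off and sometimes report something else, mostly with a low value. They report only what shows in the picture. A call takes as long as a camera call. They do not tell look-alikes from the thing itself.
- ctrl.spot_in(camera, label): "bbox" ([centre column, centre row, width, height] in pixels, round what is visible of it).
- ctrl.place_of(camera, label): "centre" ([column, row] in pixels: a listed point, or the origin of a listed thing).
The state is a dict: "time_s": time; "qpos": joint angles; "joint_vel": joint speeds; "tau": joint torques, N m; "ee_pos": TCP position; "eef_rot": TCP orientation; "force": force on the tool from outside, world axes, zero at the start; "moment": the same for the moment, N m; "grip_width": finger opening in m.
Only numpy, scipy, OpenCV 4.12 (cv2) and the standard library are available. Lean on these libraries where they do the work, as an engineer would, in place of code of your own. Each camera call takes 0.05 s, during which the arm holds its last target. There are 200 camera calls.

### The job

Set up the carving place for the next relief: draw the bottom wax blank out through the slot of the stack magazine, lay it flat on the carving board between the stops, then swing the clamp arm over it, right up to its stop. Stand every carving tool lying on the bench in the tool block, handle down and blade up, each in its own pocket and fully down on the pocket's floor; the tools may be done before or after the blank. Leave the other blanks in the magazine and do not disturb the cauldron, the jar or the bronze arch.

Things in the scene. Friction and masses are not known exactly. Their poses are not given: they have to be found in the camera images.
- tool0: carving tool, wide flat blade. All five tools: octagonal handle 20 mm across flats, 100 mm long; then 8 mm steel shank and thin blade; about 155 mm and 45 g in all. Origin on the long axis 80 mm from the flat butt of the handle, near the balance point; x axis towards the blade. Lies flat (origin 10 mm up), blade roughly towards the robot at first. 3 to 5 tools are there, the rest absent (None)
- tool1: carving tool, narrow pointed blade; shape, size and axes as tool0
- tool2: carving tool, red handle, round needle point; shape, size and axes as tool0
- tool3: carving tool, short blade 16 mm broad; shape, size and axes as tool0
- tool4: carving tool, slim thick blade; shape, size and axes as tool0
- rack: fixed pale wooden tool block, 52 x 274 x 62 mm, a row of five square pockets open at the top. Origin at the centre of its underside, y along the row. Pocket centres at y = -104, -52, 0, 52, 104 mm, x = 0; each 26 x 26 mm wide, mouth 62 mm and floor 8 mm above the bench, so the origin of a tool fully home stands 88 mm above the bench
- magazine: fixed stack magazine: wooden pedestal 25 mm high with a stack of four blanks between clear side walls, a wooden back (+x) and two brass front lips (-x), all up to 85 mm high; body 108 x 76 mm. Origin on the bench under the middle of the stack; mouth towards its -x. The blanks above the bottom one drop by themselves
- mouth (a point): middle of the magazine's mouth at the lips' outer faces (x = -50.5 mm of the magazine), on the pedestal's top, 25 mm above the bench; same axes. Under the lips a 14 mm high slot lets one blank through. In front of it a tongue of the pedestal, 36 mm wide, 25 mm high, runs 97 mm on towards -x; a blank slides on it, overhanging 12 mm on each side, room for fingers
- wax0: the bottom wax blank: green slab 90 x 60 x 10 mm (x, y, z), 52 g, origin at its centre (30 mm above the bench in the magazine), long side along the magazine's x. It already pokes about 30 mm out of the mouth under the brass lips
- wax1: second wax blank from below, same size, wholly inside the magazine
- wax2: third wax blank from below, same size, inside the magazine
- wax3: top wax blank, same size, inside the magazine
- board: fixed plywood carving board, 190 x 130 x 14 mm, x along its length, origin at the centre of its underside. Carries the cork bed, wooden stops and the swing clamp, whose vertical pivot post stands at x = 72 mm, y = 0, beyond the +x end stop
- bed (a point): centre of the top of the cork bed (70 x 40 mm), over the board's origin, 22 mm above the bench; axes as the board. The blank lies here, long side along x, either way round, centre 27 mm up. Stops rise to 28 mm with 2.5 mm play all round: across both ends, and at the corners of the long sides only, so the middle 59 mm of each long side is open for fingers
- clamp (a joint): angle of the dark steel swing clamp, rad: 0 = arm over the blank along the board's -x, at its stop; grows as it swings out towards the board's +y, to 1.8. Arm 14 mm wide, 6 mm thick, reaching 62 mm from the pivot, underside 33.5 mm above the bench (1.5 mm over a seated blank). Light friction (0.04 N m), stays where it is left; starts clear of the bed
- clamp_knob (a point): centre of the top of the upright round red knob on the clamp arm, 50 mm from the pivot, with which the clamp is swung: 13 mm across, 26 mm tall (39.5 to 65.5 mm above the bench)
- cauldron: bystander: green three-legged bronze cauldron, 100 mm wide, 130 mm tall, origin at its foot
- jar: bystander: jar of patina 56 mm wide, 75 mm tall, origin at its foot
- arch: bystander: heavy half-round bronze casting standing like an arch, 60 x 145 x 75 mm, origin on the bench at its middle
There are look-alikes about, which are no part of the job. What is shaped like the wax0 but blue is not meant.

How it is judged:
On the way, in this order (a step that is already met when the one before it is completed fails the run):
1. the bottom blank has been drawn forward out of the magazine (x of wax0 in the frame of magazine below -0.092 m), for 0.1 s.
2. the blank lies flat between the stops of the carving board (x of wax0 in the frame of board between -0.006 and 0.006 m and y of wax0 in the frame of board between -0.006 and 0.006 m and z of wax0 in the frame of board between 0.024 and 0.03 m and (angle between wax0's own z axis and vertical below 0.08 rad or angle between wax0's own z axis and vertical above 3.06 rad)), for 0.3 s.
3. the clamp is swung over the blank, against its stop (all of step 2 and value of joint clamp below 0.15 rad), for 0.2 s.
At the end, for the whole second after the job is handed in: wax0 flat on the board, centred within 6 mm; clamp within 0.15 rad of its stop; every tool present stands blade up in a pocket, within 7 mm of fully home, leaning under 0.25 rad, at rest; the other blanks still in the magazine (within 30 mm of the stack's middle) (all of step 3 and x of tool0 in the frame of rack between -0.018 and 0.018 m and y of tool0 in the frame of rack between -0.13 and 0.13 m and z of each of tool0, tool1, tool2, tool3, tool4 in the frame of rack below 0.095 m and angle between each of tool0, tool1, tool2, tool3, tool4's own x axis and vertical below 0.25 rad and linear speed of each of tool0, tool1, tool2, tool3, tool4 below 0.03 m/s and x of tool1 in the frame of rack between -0.018 and 0.018 m and y of tool1 in the frame of rack between -0.13 and 0.13 m and x of tool2 in the frame of rack between -0.018 and 0.018 m and y of tool2 in the frame of rack between -0.13 and 0.13 m and x of tool3 in the frame of rack between -0.018 and 0.018 m and y of tool3 in the frame of rack between -0.13 and 0.13 m and x of tool4 in the frame of rack between -0.018 and 0.018 m and y of tool4 in the frame of rack between -0.13 and 0.13 m and x of wax1 in the frame of magazine between -0.03 and 0.03 m and height (world z) of wax1 between 0.02 and 0.075 m and x of wax2 in the frame of magazine between -0.03 and 0.03 m and height (world z) of wax2 between 0.02 and 0.075 m and x of wax3 in the frame of magazine between -0.03 and 0.03 m and height (world z) of wax3 between 0.02 and 0.075 m); the robot touches nothing.
It fails at once if the cauldron is knocked more than 3 cm away from its place or tipped over (distance of cauldron from where it was at the start of the episode above 0.03 m or angle between cauldron's own z axis and vertical above 0.5 rad).
It fails at once if the jar is knocked more than 3 cm away from its place or tipped over (distance of jar from where it was at the start of the episode above 0.03 m or angle between jar's own z axis and vertical above 0.5 rad).
It fails at once if the arch is knocked more than 3 cm away from its place or tipped over (distance of arch from where it was at the start of the episode above 0.03 m or angle between arch's own z axis and vertical above 0.5 rad).
It fails at once if a blank other than the bottom one is taken out of the magazine (x of any of wax1, wax2, wax3 in the frame of magazine below -0.06 m).
Of tool0, tool1, tool2, tool3, tool4 only 3 to 5 are there at a start; the rules pass over those that are not, and their reading is None.
At some moment in a run one of tool0, tool1, tool2, tool3, tool4 may be knocked a few centimetres aside while the robot is not near it.
It also fails if it takes over 210 s, if anything falls off the work surface, if the arm or the gripper's body presses on something with over 40 N, if the wrist force passes 120 N, or if a joint passes its speed limit or range.

## Working session

There is one attempt and no reset: what is moved stays moved. The work goes in short steps, Python scripts to look and compute and a shell command to move; the robot and the scene stay as the last step left them, time stands still between calls to the robot, and variables do not carry over. Pictures are saved under pics/ and viewed, about 12 in all and at most 16, crops included, and the job is handed in when it is done.

```bash
ls; mkdir -p pics
cat > h.py <<'E'
import numpy as np, cv2
from station import ctrl
from scipy.spatial.transform import Rotation as R
def cam(n):
    p=ctrl.camera_params(n); T=np.array(p["camera_from_world"]); f=210/np.tan(np.radians(p["vertical_fov"])/2)
    return f,p["cx"],p["cy"],T
def ray_z(n,u,v,z):
    f,cx,cy,T=cam(n); W=np.linalg.inv(T); d=W[:3,:3]@np.array([(u-cx)/f,(v-cy)/f,1]); o=W[:3,3]
    return o+d*(z-o[2])/d[2]
def cloud(n,dep):
    f,cx,cy,T=cam(n); W=np.linalg.inv(T); v,u=np.indices(dep.shape)
    P=np.stack([(u-cx)/f*dep,(v-cy)/f*dep,dep],-1); return P@W[:3,:3].T+W[:3,3]
def proj(n,p):
    f,cx,cy,T=cam(n); q=T[:3,:3]@np.array(p)+T[:3,3]; return q[0]/q[2]*f+cx,q[1]/q[2]*f+cy
def snap(n,name):
    im,d=ctrl.camera(n); np.savez(f"pics/{name}.npz",im=im,d=d); cv2.imwrite(f"pics/{name}.png",im[...,::-1]); return im,d
def crop(name,u0,v0,u1,v1,s,out):
    im=np.load(f"pics/{name}.npz")["im"][v0:v1,u0:u1,::-1]; cv2.imwrite(f"pics/{out}.png",cv2.resize(im,None,fx=s,fy=s,interpolation=cv2.INTER_CUBIC))
E
python3 - <<'E'
from h import *
for n in("top","side"):
    snap(n,n+"0"); print(n,cam(n))
    for l in ["tool0","tool1","tool2","tool3","tool4","rack","magazine","mouth","wax0","board","bed","clamp_knob","cauldron","jar","arch"]:
        print(l,[(round(r["score"],2),np.round(r["centre"]).tolist()) for r in ctrl.place_of(n,l)][:6])
print(ctrl.get_obs())
E
```

```text
pics
top (np.float64(520.5489854436524), 272.25717570099863, 206.81324928957184, array([[ 0.02397354, -0.99970578, -0.00369025,  0.05112943],
       [-0.99330385, -0.0234024 , -0.11313617,  0.52958179],
       [ 0.11301652,  0.00637781, -0.99357264,  1.29953782],
       [ 0.        ,  0.        ,  0.        ,  1.        ]]))
tool0 [(0.9, [449.0, 249.0]), (0.84, [315.0, 225.0]), (0.82, [381.0, 241.0]), (0.56, [346.0, 238.0]), (0.3, [157.0, 171.0])]
tool1 [(0.9, [449.0, 249.0]), (0.84, [315.0, 225.0]), (0.82, [381.0, 241.0]), (0.56, [346.0, 238.0]), (0.3, [157.0, 171.0])]
tool2 [(0.9, [449.0, 249.0]), (0.84, [315.0, 225.0]), (0.82, [381.0, 241.0]), (0.56, [346.0, 238.0]), (0.3, [157.0, 171.0])]
tool3 [(0.9, [449.0, 249.0]), (0.84, [315.0, 225.0]), (0.82, [381.0, 241.0]), (0.56, [346.0, 238.0]), (0.3, [157.0, 171.0])]
tool4 [(0.9, [449.0, 249.0]), (0.84, [315.0, 225.0]), (0.82, [381.0, 241.0]), (0.56, [346.0, 238.0]), (0.3, [157.0, 171.0])]
rack [(0.8, [338.0, 157.0])]
magazine [(0.64, [158.0, 170.0])]
mouth []
wax0 [(0.92, [153.0, 168.0]), (0.9, [161.0, 289.0]), (0.88, [98.0, 181.0]), 
[... 1625 characters left out ...]
(0.58, [197.0, 228.0])]
{'time_s': 1.6, 'qpos': array([-1.29560853e+00,  2.99865868e-01,  1.52097236e+00,  1.22182569e-05,
        1.32072904e+00, -6.65690972e-02]), 'joint_vel': array([ 1.52784931e-03, -8.91579420e-04,  1.16248176e-03, -9.79397970e-05,
        3.21489028e-04,  5.87898678e-05]), 'tau': array([ 1.00973110e-03, -5.31657779e+01, -3.52910972e+01,  7.09447288e-02,
        2.13366427e-02, -1.31847813e-05]), 'ee_pos': array([ 0.18434343, -0.51818115,  0.20547602]), 'eef_rot': array([-3.14158253e+00, -2.61247670e-05, -1.22904245e+00]), 'force': array([ 0.04383631, -0.57374453,  0.01396691]), 'moment': array([-0.0052455 , -0.02031748, -0.06735601]), 'grip_width': 0.09437828784726929}
```

```bash
python3 -c "
from h import *
crop('top0',60,90,500,400,1.8,'t0');crop('side0',120,80,480,400,1.85,'s0')"
```

```text
(no output)
```

View pics/t0.png

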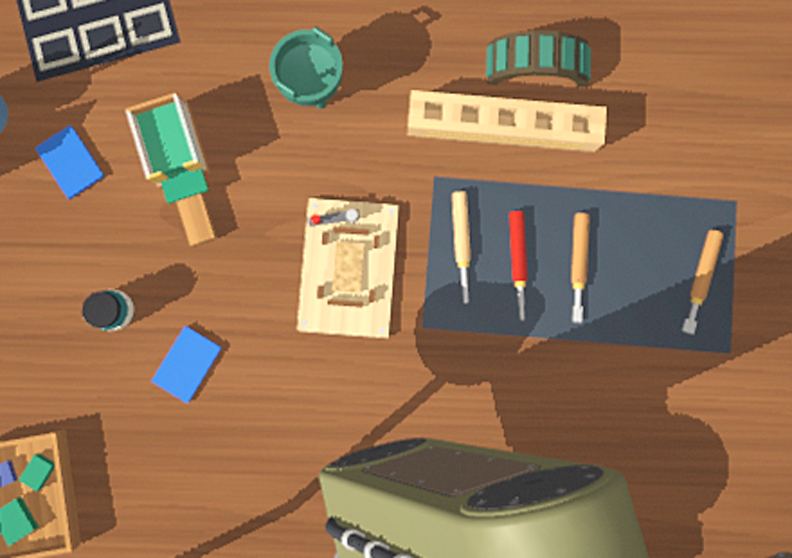

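View pics/s0.png

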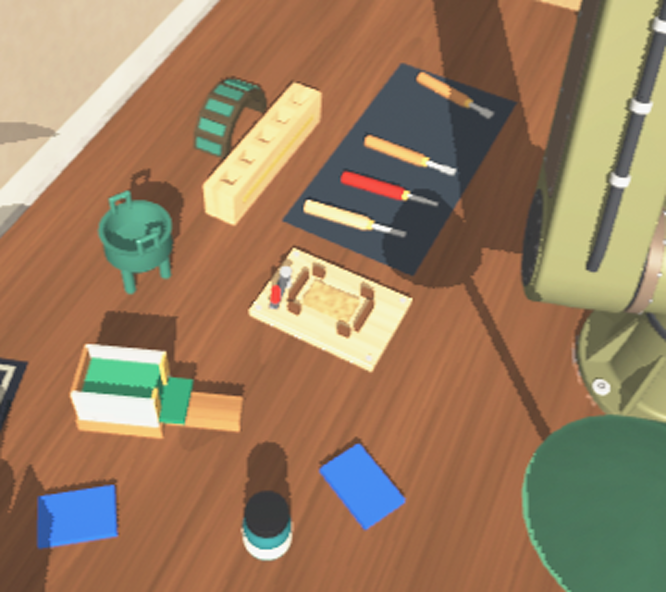

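The top picture shows four tools at pixels (314,225) cream, (346,238) red, (381,241) orange and (449,249) orange, with the rack above them. The board is at (254,237), with its clamp open to the left. The magazine is at (155,168), its mouth towards the robot. Candidates for wax0:
- green slab poking from the mouth at about (162,192): chosen
- blue slab (98,181): no
- blue slab (161,289): no
- green chips in the box at about (75,370): no

Next I measure from depth.

```bash
cat >> h.py <<'E'
def rect(P,m):
    q=P[m][:,:2].astype(np.float32); (c,s,a)=cv2.minAreaRect(q*1000); b=cv2.boxPoints((c,s,a))/1000
    e=b[1]-b[0]; e2=b[2]-b[1]
    if np.linalg.norm(e2)>np.linalg.norm(e): e=e2
    return np.array(c)/1000, sorted(np.array(s)), np.arctan2(e[1],e[0])
def comps(m,minpx=30):
    n,l,s,c=cv2.connectedComponentsWithStats(m.astype(np.uint8)); return [l==i for i in range(1,n) if s[i,4]>=minpx]
E
python3 - <<'E'
from h import *
d=np.load("pics/top0.npz"); P=cloud("top",d["d"]); z=P[...,2]; im=d["im"].astype(int)
v,u=np.indices(z.shape)
box=lambda a,b,c,e:(u>=a)&(u<c)&(v>=b)&(v<e)
print("bench",np.round([np.median(z[box(200,300,230,330)]),z[box(200,300,230,330)].std()],4), "mat",np.median(z[box(400,220,430,260)]))
def show(t,m,h=1):
    c,s,a=rect(P,m); print(t,np.round(c,4),np.round(s,1),round(a,3),m.sum(),"z",np.round(np.median(z[m]),4))
for m in comps((z>0.006)&(z<0.03)&box(298,190,480,290)):
    show("tool",m); q=P[m]; mu=q.mean(0); w,V=np.linalg.eigh(np.cov((q-mu)[:,:2].T)); ax=V[:,1]*np.sign(-V[0,1]); t=(q-mu)[:,:2]@ax; print("   axis",round(np.arctan2(ax[1],ax[0]),3),"butt",np.round(mu[:2]+ax*t.min(),4),"tip",np.round(mu[:2]+ax*t.max(),4),"med col",np.median(d["im"][m],0))
for m in comps((z>0.055)&(z<0.07)&box(270,130,410,180)): show("rack",m)
for m in comps((z>0.075)&(z<0.095)&box(120,130,185,205),10): show("magtop",m)
for m in comps((z>0.078)&(z<0.095)&box(120,130,185,205),1): show("magtop",m)
g=(im[...,1]>im[...,0]+30)&(im[...,1]>im[...,2]+15)
for m in comps(g&(z<0.045)&(z>0.02)&box(120,130,190,215)): show("green",m)
for m in comps((z>0.015)&(z<0.03)&~g&box(120,170,190,235)): show("tongue",m)
show("board",(z>0.008)&(z<0.02)&box(215,190,295,285))
for m in comps((z>0.02)&(z<0.031)&box(215,190,295,285),8): show("stops/bed",m)
for m in comps((z>0.032)&(z<0.075)&box(215,190,295,285),4): show("clamp",m)
for n,b in (("cauldron",(205,100,255,155)),("jar",(95,240,140,280)),("arch",(320,95,400,140)),):
    show(n,(z>0.04)&box(*b))
E
```

```text
bench [0.001  0.0779] mat 0.0027534308929046958
tool [ 0.4806 -0.0522] [ 24.4 159.2] 0.046 393 z 0.0186
   axis -3.063 butt [ 0.56   -0.0456] tip [ 0.4011 -0.058 ] med col [255. 225. 170.]
tool [ 0.4585 -0.1355] [ 29.8 160.5] 0.138 414 z 0.0189
   axis -3.066 butt [ 0.5379 -0.1267] tip [ 0.3778 -0.1388] med col [220.  71.  55.]
tool [ 0.4585 -0.2224] [ 28.7 162.8] 0.001 433 z 0.0183
   axis 3.108 butt [ 0.5402 -0.2214] tip [ 0.3773 -0.2159] med col [238. 189. 117.]
tool [ 0.4436 -0.3964] [ 37.9 163. ] -0.373 475 z 0.0182
   axis 2.846 butt [ 0.5209 -0.4169] tip [ 0.3653 -0.3696] med col [172. 154. 101.]
rack [ 0.7246 -0.16  ] [  6.2 102.2] 1.559 72 z 0.0637
rack [ 0.6615 -0.1082] [ 54.2 274.7] 1.506 1789 z 0.0632
magtop [0.6199 0.3694] [ 74.6 104.8] 0.344 332 z 0.085
magtop [0.6199 0.3694] [ 74.6 104.8] 0.344 305 z 0.0853
green [0.5597 0.3474] [38.6 62.3] -1.208 332 z 0.0358
tongue [0.5111 0.3299] [37.1 66.6] 0.348 352 z 0.0255
board [0.4522 0.1115] [203.3 239.6] 0.008 2835 z 0.0151
stops/bed [0.5003 0.1075] [13.1 49.1] 1.377 53 z 0.0277
stops/bed [0.4874 0.1445] [ 8.9 20.8] -0.129 23 z 0.0271
stops/bed [0.4857 0.0723] [ 7.7 18.5] 0.024 18 z 0.0275
stops/bed [0.4469 0.1096] [42.3 73.1] -0.061 388 z 0.0235
stops/bed [0.4119 0.149 ] [ 9.7 18.9] -0.198 20 z 0.0276
stops/bed [0.4092 0.0755] [ 7.6 17.9] 0.017 18 z 0.0281
stops/bed [0.397  0.1132] [10.2 48.4] -1.55 55 z 0.0282
clamp [0.5165 0.1324] [15.  71.9] -1.416 166 z 0.0423
cauldron [0.5814 0.1036] [ 97.8 406.7] 0.469 1382 z 0.0729
jar [0.384 0.261] [ 52.3 411.1] -1.55 452 z 0.0744
arch [ 0.5758 -0.0925] [138.1 474.1] -0.358 1262 z 0.072
```

```bash
cat >> h.py <<'E'
def pose():
    o=ctrl.get_obs(); return o["ee_pos"],R.from_euler("xyz",o["eef_rot"]),o
def plan(p,Rt):
    """total shift in the present tool axes (cm), total turn as rotation vector in tool axes, shift in axes after the turn"""
    p0,R0,o=pose(); d=(np.array(p)-p0)*100
    print("shift now-axes",np.round(R0.inv().apply(d),2),"turn",np.round((R0.inv()*Rt).as_rotvec(),4),"shift after-turn axes",np.round(Rt.inv().apply(d),2))
def down(yaw): return R.from_euler("xyz",[np.pi,0,yaw])
E
python3 - <<'E'
from h import *
d=np.load("pics/top0.npz"); P=cloud("top",d["d"]); z=P[...,2]
v,u=np.indices(z.shape)
# pockets: holes inside the rack outline
rk=(z>0.055)&(z<0.07)&(u>280)&(u<402)&(v>138)&(v<178)
f=cv2.morphologyEx(rk.astype(np.uint8),cv2.MORPH_CLOSE,np.ones((15,15)))
for m in comps((f>0)&(z<0.05),15):
    print(m.sum(), np.round(np.mean([ray_z("top",a,b,0.062)[:2] for b,a in np.argwhere(m)],0),4))
c=np.array([.6625,-.1082]); a=-.065
for y in(-.104,-.052,0,.052,.104): print(np.round(c+y*np.array([-np.sin(a),np.cos(a)]),4))
plan([.5529,.3449,.205],down(-1.225))
E
```

```text
90 [ 0.6672 -0.0039]
88 [ 0.6638 -0.0549]
86 [ 0.6603 -0.1072]
85 [ 0.6569 -0.1586]
82 [ 0.6536 -0.2103]
[ 0.6557 -0.212 ]
[ 0.6591 -0.1601]
[ 0.6625 -0.1082]
[ 0.6659 -0.0563]
[ 0.6693 -0.0044]
shift now-axes [-6.896e+01 -6.365e+01  5.000e-02] turn [-0.    -0.    -0.004] shift after-turn axes [-6.871e+01 -6.393e+01  5.000e-02]
```

```bash
python3 -m inch '[-3.45,-3.19,0,0,0,0,1, -3.45,-3.19,0,0,0,0,1, -3.45,-3.19,0,0,0,0,1, -3.45,-3.19,0,0,0,0,1, -3.45,-3.19,0,0,0,0,1, -3.45,-3.19,0,0,0,0,1, -3.45,-3.19,0,0,0,0,1, -3.45,-3.19,0,0,0,0,1, -3.45,-3.19,0,0,0,0,1, -3.45,-3.19,0,0,0,0,1, -3.45,-3.19,0,0,0,0,1, -3.45,-3.19,0,0,0,0,1, -3.45,-3.19,0,0,0,0,1, -3.45,-3.19,0,0,0,0,1, -3.45,-3.19,0,0,0,0,1, -3.45,-3.19,0,0,0,0,1, -3.45,-3.19,0,0,0,0,1, -3.45,-3.19,0,0,0,0,1, -3.45,-3.19,0,0,0,0,1, -3.45,-3.19,0,0,0,0,1]' 20; python3 -c "
from h import *
plan([.5529,.3449,.02],down(-1.225)); print(pose()[2]['qpos'])
snap('side','s1'); crop('s1',100,200,340,380,3.2,'s1c'); snap('top','t1')"
```

```text
time_s: 4.1
ee_pos: [0.5546, 0.3472, 0.2054]
eef_rot: [-3.142, -0.0, -1.229]
force: [0.6, -0.7, 1.1]
grip_width: 0.0938
shift now-axes [ 0.16  0.24 18.54] turn [-0.0001 -0.     -0.004 ] shift after-turn axes [ 0.16  0.24 18.54]
[ 5.03426949e-01  5.38170294e-01  1.18739162e+00 -4.31450051e-05
  1.41595600e+00  1.73239115e+00]
```

View pics/s1c.png

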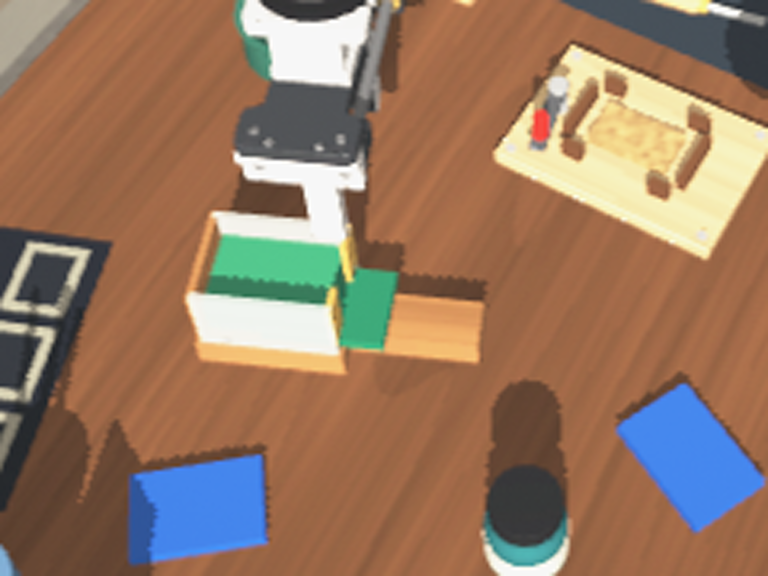

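The crop shows the green slab poking out between the brass lips onto the wooden tongue (crop pixel about (365,310)). The two blue slabs lie apart, so the choice holds. I go down onto it.

```bash
python3 -m inch '[0.16,0.24,2.5,0,0,0,1, 0,0,4,0,0,0,1, 0,0,4,0,0,0,1, 0,0,4,0,0,0,1, 0,0,2,0,0,0,1, 0,0,1,0,0,0,1, 0,0,1,0,0,0,1, 0,0,0,0,0,0,1]' 25; python3 -m inch '[0,0,0,0,0,0,0.6, 0,0,0,0,0,0,0.6, 0,0,0,0,0,0,0.6, 0,0,0,0,0,0,0.5, 0,0,0,0,0,0,0.5, 0,0,0,0,0,0,0.5, 0,0,0,0,0,0,0.5, 0,0,0,0,0,0,0.5]' 25
```

```text
time_s: 5.2
ee_pos: [0.5525, 0.3435, 0.0206]
eef_rot: [-3.141, 0.0, -1.229]
force: [0.1, 0.0, 0.3]
grip_width: 0.0939
time_s: 6.2
ee_pos: [0.5519, 0.3445, 0.0207]
eef_rot: [3.142, 0.002, -1.228]
force: [-4.1, 6.4, 1.8]
grip_width: 0.06
```

```bash
python3 -m inch '[0,0.7,0,0,0,0,0.5, 0,0.7,0,0,0,0,0.5, 0,0.7,0,0,0,0,0.5, 0,0.7,0,0,0,0,0.5, 0,0.7,0,0,0,0,0.5, 0,0.7,0,0,0,0,0.5, 0,0.7,0,0,0,0,0.5, 0,0.7,0,0,0,0,0.5, 0,0.7,0,0,0,0,0.5, 0,0.5,0,0,0,0,0.5, 0,0,0,0,0,0,0.5, 0,0,0,0,0,0,0.5]' 25; python3 -c "
from h import *
snap('side','s2'); im,d=snap('top','t2'); crop('s2',100,200,340,380,3,'s2c')
P=cloud('side',np.load('pics/s2.npz')['d']);im=np.load('pics/s2.npz')['im'].astype(int); z=P[...,2]
g=(im[...,1]>im[...,0]+30)&(im[...,1]>im[...,2]+15)
for m in comps(g&(z<.05)&(z>.02)): print(rect(P,m),m.sum(),np.round(P[m].mean(0),4))
"
```

```text
time_s: 7.7
ee_pos: [0.4879, 0.3203, 0.0206]
eef_rot: [3.14, -0.0, -1.229]
force: [-3.6, -2.6, 8.3]
grip_width: 0.0596
(array([ 0.75427875, -0.09436165]), [np.float64(12.680606842041016), np.float64(42.99236297607422)], np.float32(0.02694395)) 36 [ 0.7513 -0.095   0.0468]
(array([ 0.75364905, -0.08311679]), [np.float64(12.171895027160645), np.float64(43.65748977661133)], np.float32(0.0018794751)) 55 [ 0.7537 -0.0826  0.0258]
(array([0.71578455, 0.21186072]), [np.float64(9.716606140136719), np.float64(13.610028266906738)], np.float32(0.76148593)) 37 [0.7164 0.2121 0.0338]
(array([0.5493302 , 0.34609332]), [np.float64(28.00029182434082), np.float64(61.680458068847656)], np.float32(-1.1709784)) 259 [0.5502 0.3477 0.0353]
```

View pics/s2c.png

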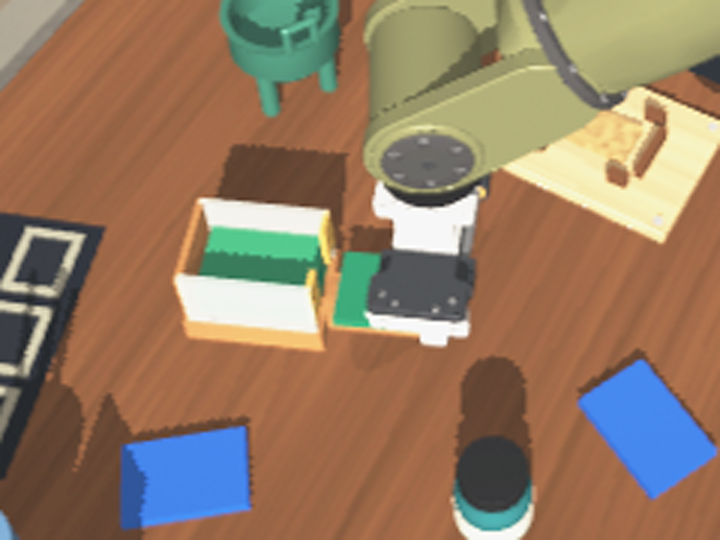

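The blank is clear of the lips by about 5 mm (crop pixel (335,285)). I let go and take it again at its middle.

```bash
python3 -m inch '[0,0,0,0,0,0,0.8, 0,0,0,0,0,0,0.8, 0,0,0,0,0,0,0.8, 0,-1.1,0,0,0,0,0.8, 0,-1.1,0,0,0,0,0.8, 0,-1.1,0,0,0,0,0.8, 0,0,0,0,0,0,0.8, 0,0,0,0,0,0,0.5, 0,0,0,0,0,0,0.5, 0,0,0,0,0,0,0.5, 0,0,0,0,0,0,0.5, 0,0,0,0,0,0,0.5]' 25; python3 -m inch '[0,0,-1,0,0,0,0.5, 0,0,-3,0,0,0,0.5, 0,0,-4,0,0,0,0.5, 0,0,-4,0,0,0,0.5, 0,0,0,0,0,0,0.5]' 25;  python3 -c "
from h import *
plan([.4484,.1103,.07],down(-1.629)); print(pose()[2]['qpos'])
snap('side','s3')
P=cloud('side',np.load('pics/s3.npz')['d']);im=np.load('pics/s3.npz')['im'].astype(int); z=P[...,2]
g=(im[...,1]>im[...,0]+30)&(im[...,1]>im[...,2]+15)
for m in comps(g&(z<.16)&(z>.02)): print(rect(P,m),m.sum(),np.round(P[m].mean(0),4),P[m].min(0),P[m].max(0))
crop('s3',100,150,340,330,3,'s3c')"
```

```text
time_s: 9.3
ee_pos: [0.5194, 0.3317, 0.0204]
eef_rot: [3.142, -0.0, -1.229]
force: [-0.2, -0.2, 0.4]
grip_width: 0.06
time_s: 9.93
ee_pos: [0.5207, 0.3324, 0.1445]
eef_rot: [-3.135, 0.001, -1.229]
force: [-0.3, 0.1, -0.0]
grip_width: 0.06
shift now-axes [18.51 14.3   7.34] turn [-0.0059  0.0023  0.4   ] shift after-turn axes [22.59  5.92  7.45]
[5.08899454e-01 4.98058602e-01 1.39062158e+00 1.10766447e-05
 1.24664334e+00 1.73786462e+00]
(array([0.72966315, 0.18595956]), [np.float64(65.37875366210938), np.float64(99.4985580444336)], np.float32(-0.8850887)) 758 [0.7297 0.1841 0.0869] [0.67826068 0.12965054 0.02122764] [0.76594686 0.22500857 0.13199906]
(array([0.49720401, 0.32440213]), [np.float64(33.971885681152344), np.float64(62.46914291381836)], np.float32(-1.2192012)) 214 [0.4909 0.3268 0.1575] [0.47093091 0.29102943 0.1490157 ] [0.51045154 0.35853253 0.15999542]
(array([0.59708557, 0.36290506]), [np.float64(65.50597381591797), np.float64(133.7312774658203)], np.float32(0.35683322)) 688 [0.6165 0.3639 0.0614] [0.52396102 0.32891364 0.02636911] [0.6688922  0.40777943 0.1598402 ]
```

View pics/s3c.png

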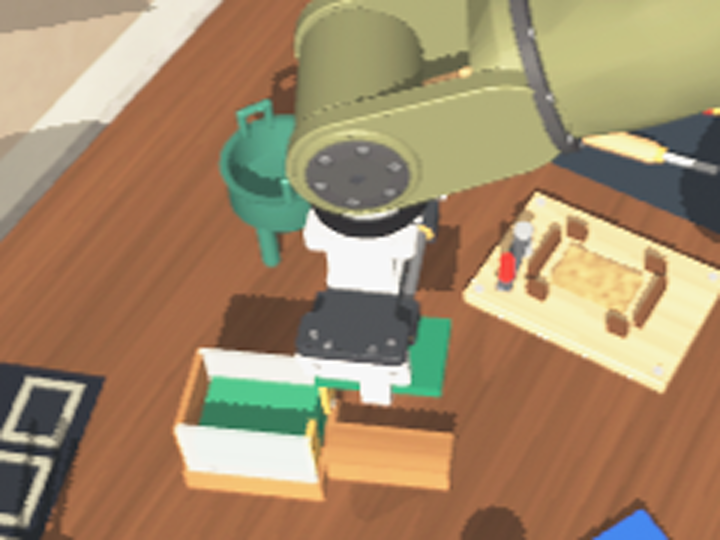

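```bash
python3 -m inch '[0,0,0,0,0,0.1,0.5, 0,0,0,0,0,0.1,0.5, 0,0,0,0,0,0.1,0.5, 0,0,0,0,0,0.1,0.5, 2.82,0.74,0,0,0,0,0.5, 2.82,0.74,0,0,0,0,0.5, 2.82,0.74,0,0,0,0,0.5, 2.82,0.74,0,0,0,0,0.5, 2.82,0.74,0,0,0,0,0.5, 2.82,0.74,0,0,0,0,0.5, 2.82,0.74,0,0,0,0,0.5, 2.82,0.74,0,0,0,0,0.5, 0,0,3,0,0,0,0.5, 0,0,3,0,0,0,0.5, 0,0,2,0,0,0,0.5, 0,0,1,0,0,0,0.5, 0,0,0,0,0,0,0.5, 0,0,0,0,0,0,0.5, 0,0,0,0,0,0,0.5]' 25;  python3 - <<'E'
from h import *
p,r,o=pose(); plan([.4484,.1103,.017],down(-1.629)); print(p,o['qpos'])
snap('side','s4');snap('top','t4')
for n in('side','top'):
    A=np.load(f"pics/{n[0]}4.npz"); im=A['im'].copy()
    x=-r.as_matrix()[:,1]; y=r.as_matrix()[:,0]; c=p+[0,0,.015]
    q=np.array([proj(n,c+a*.045*x+b*.03*y) for a,b in((1,1),(1,-1),(-1,-1),(-1,1))])
    u0,v0=q.mean(0).astype(int)-[60,50]; s=5
    o2=cv2.resize(im[v0:v0+100,u0:u0+120],None,fx=s,fy=s,interpolation=cv2.INTER_NEAREST)[...,::-1].copy()
    cv2.polylines(o2,[np.round((q-[u0,v0]+.5)*s).astype(int)],True,(255,0,255),1)
    cv2.imwrite(f"pics/{n}4c.png",o2)
a,b=cv2.imread("pics/side4c.png"),cv2.imread("pics/top4c.png"); cv2.imwrite("pics/c4.png",cv2.resize(np.hstack([a,b]),(800,333)))
E
```

```text
time_s: 12.35
ee_pos: [0.4476, 0.11, 0.0511]
eef_rot: [-3.14, 0.0, -1.629]
force: [-0.9, 0.2, -0.2]
grip_width: 0.0598
shift now-axes [-0.03 -0.08  3.41] turn [-0.0011  0.0003  0.    ] shift after-turn axes [-0.03 -0.08  3.41]
[0.44757988 0.11002009 0.05107476] [1.61526632e-01 3.06774663e-01 1.91554568e+00 2.72071556e-05
 9.18116415e-01 1.79046016e+00]
```

View pics/c4.png

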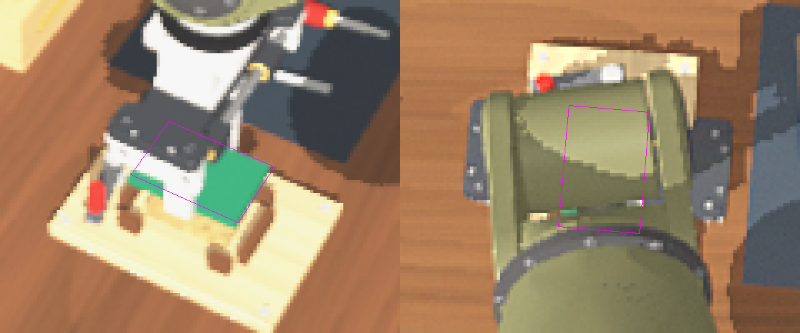

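The blank in the hand matches its projected outline in the side view (near edge at about (255,195)), so it is centred over the bed. I lower it.

```bash
python3 -m inch '[-0.03,-0.08,0.8,0,0,0,0.5, 0,0,0.8,0,0,0,0.5, 0,0,0.6,0,0,0,0.5, 0,0,0.5,0,0,0,0.5, 0,0,0.4,0,0,0,0.5, 0,0,0.2,0,0,0,0.5, 0,0,0,0,0,0,0.5, 0,0,0,0,0,0,0.5]' 25
```

```text
time_s: 13.45
ee_pos: [0.4482, 0.1104, 0.0175]
eef_rot: [-3.141, 0.0, -1.629]
force: [0.1, 5.6, 0.1]
grip_width: 0.0594
```

```bash
python3 -m inch '[0,0,0,0,0,0,0.7, 0,0,0,0,0,0,0.76, 0,0,0,0,0,0,0.76, 0,0,-1,0,0,0,0.76, 0,0,-4,0,0,0,0.76, 0,0,-5,0,0,0,0.76, 0,-5,-4,0,0,0,0.8, 0,-5,0,0,0,0,0.8, 0,-5,0,0,0,0,0.8,0,-5,0,0,0,0,0.8]' 25
python3 - <<'E'
from h import *
im,d=snap('top','t5'); P=cloud('top',d); z=P[...,2]; im=im.astype(int)
p,r,o=pose(); print(p,o['qpos'])
g=(im[...,1]>im[...,0]+30)&(im[...,1]>im[...,2]+15)
v,u=np.indices(z.shape); b=(u>205)&(u<300)&(v>190)&(v<290)
for m in comps(g&b&(z<.05)): print("green",rect(P,m),m.sum(),P[m].mean(0)); A=np.c_[P[m][:,:2],np.ones(m.sum())]; print("slope",np.linalg.lstsq(A,P[m][:,2],rcond=None)[0])
for m in comps(b&(z>.041)&(z<.08),4): print("clamp",rect(P,m),m.sum(),np.median(z[m]))
rd=(im[...,0]>150)&(im[...,1]<90)&(im[...,2]<90)&b
print("knob",P[rd&(z>.05)].mean(0),P[rd&(z>.05)].min(0),P[rd&(z>.05)].max(0))
crop('t5',200,160,480,300,2.8,'t5c')
E
```

```text
time_s: 14.7
ee_pos: [0.648, 0.0984, 0.1573]
eef_rot: [-3.141, 0.0, -1.629]
force: [-0.0, 0.1, 0.5]
grip_width: 0.0755
[0.65167923 0.09757966 0.15573964] [ 9.31703432e-02  5.83704798e-01  1.23342746e+00 -2.77904990e-04
  1.32398409e+00  1.72330402e+00]<stdin>:9: RuntimeWarning: Mean of empty slice.
  ret = um.true_divide(
Traceback (most recent call last):
ValueError: zero-size array to reduction operation minimum which has no identity
```

```bash
python3 -m inch '[0,0,-3,0,0,0,0.8, 0,3,-2,0,0,0,0.8, 3,3,0,0,0,0,0.8, 4,3,0,0,0,0,0.8, 4,3,0,0,0,0,0.8, 4,3,0,0,0,0,0.8, 4,3,0,0,0,0,0.8, 4,2,0,0,0,0,0.8, 4,0,0,0,0,0,0.8, 0,0,0,0,0,0,0.8]' 25
cat > chk.py <<'E'
from h import *
import sys
k=sys.argv[1]
im,d=snap('top',k); P=cloud('top',d); z=P[...,2]; im=im.astype(int)
p,r,o=pose(); print(p,o['qpos'])
g=(im[...,1]>im[...,0]+30)&(im[...,1]>im[...,2]+15)
v,u=np.indices(z.shape); b=(u>205)&(u<300)&(v>190)&(v<290)
for m in comps(g&b&(z<.05)): print("green",rect(P,m),m.sum(),P[m].mean(0)); A=np.c_[P[m][:,:2],np.ones(m.sum())]; print("slope",np.linalg.lstsq(A,P[m][:,2],rcond=None)[0])
for m in comps(b&(z>.036)&(z<.08),4): print("clamp",rect(P,m),m.sum(),np.median(z[m]))
rd=(im[...,0]>150)&(im[...,1]<90)&(im[...,2]<90)&b
for m in comps(rd,3): print("knob",P[m].mean(0),P[m].min(0),P[m].max(0))
E
python3 chk.py t6; python3 -c "
from h import *
crop('t6',200,160,480,300,2.8,'t6c')"
```

```text
time_s: 16.0
ee_pos: [0.4306, -0.161, 0.2071]
eef_rot: [-3.141, -0.0, -1.632]
force: [-0.1, 1.0, 0.8]
grip_width: 0.0749
[ 0.43086318 -0.15986691  0.20695505] [-4.35053274e-01  9.53489547e-02  1.76239815e+00  6.21184051e-05
  1.28350440e+00  1.19596542e+00]
green (array([0.45024939, 0.10906159]), [np.float64(61.369388580322266), np.float64(89.50536346435547)], np.float32(-0.053404324)) 837 [0.44994601 0.10832894 0.03309673]
slope [-0.00141406  0.00108966  0.03361494]
clamp (array([0.51667267, 0.13239775]), [np.float64(15.162537574768066), np.float64(71.69007873535156)], np.float32(-1.4289454)) 160 0.042357490538536546
clamp (array([0.48102014, 0.12949915]), [np.float64(2.3042428493499756), np.float64(9.092934608459473)], np.float32(-0.3998544)) 5 0.03755027595344829
clamp (array([0.45873221, 0.11519774]), [np.float64(6.890172958374023), np.float64(14.618611335754395)], np.float32(1.0592132)) 7 0.03840671822564379
clamp (array([0.464255 , 0.1050968]), [np.float64(5.217281818389893), np.float64(7.128071308135986)], np.float32(-0.7657406)) 5 0.036856749588510596
clamp (array([0.46532901, 0.08563004]), [np.float64(2.365196704864502), np.float64(6.765965461730957)], np.float32(-0.45552784)) 5 0.037688486859690506
clamp (array([0.43835147, 0.13764003]), [np.float64(2.2864911556243896), np.float64(5.719844341278076)], np.float32(0.4986999)) 4 0.03650532367619008
clamp (array([0.43586255, 0.11710704]), [np.float64(2.2593772411346436), np.float64(8.998579025268555)], np.float32(0.49448952)) 5 0.03739871609814882
clamp (array([0.41606631, 0.12177651]), [np.float64(2.238481044769287), np.float64(5.672099590301514)], np.float32(0.4979595)) 4 0.03825071558212745
clamp (array([0.41031979, 0.09610834]), [np.float64(3.5613596439361572), np.float64(5.320529937744141)], np.float32(-0.7590996)) 6 0.03682510530333005
knob [0.51011626 0.15494028 0.06470694] [0.5057417  0.15047151 0.04564905] [0.5142008  0.16064165 0.07087385]
```

View pics/t6c.png

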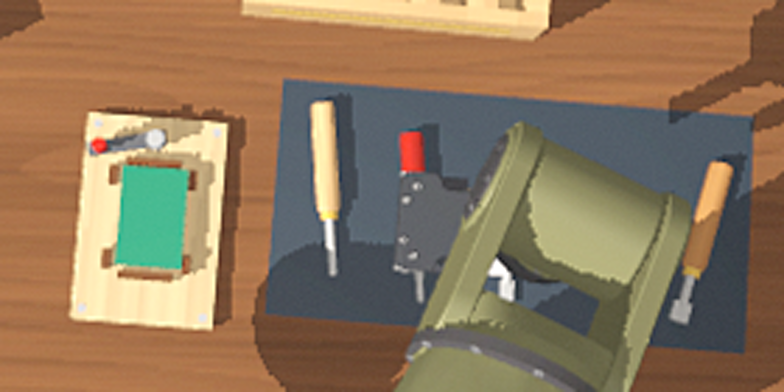

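The blank lies flat between the stops (crop (152,217)), with zero slope and its top at 32 mm. The clamp knob is at crop (98,145), about 1.3 rad open. I work out the swing.

Run:
```python
from h import *
plan([.5095,.1555,.15],down(-1.632))
p0=.05*np.array([np.cos(1.78),np.sin(1.78)]); Rt=down(-1.632)
for t in np.linspace(1.78,3.085,9)[1:]:
    p=.05*np.array([np.cos(t),np.sin(t)]); d=np.r_[p-p0,0]*100; p0=p; print(np.round(Rt.inv().apply(d),2))
```

```text
shift now-axes [-31.95  -5.95   5.7 ] turn [-0.0003 -0.0001  0.001 ] shift after-turn axes [-31.96  -5.92   5.7 ]
[0.28 0.76 0.  ]
[0.4  0.71 0.  ]
[0.51 0.63 0.  ]
[0.61 0.54 0.  ]
[0.69 0.44 0.  ]
[0.75 0.32 0.  ]
[0.79 0.19 0.  ]
[0.81 0.06 0.  ]
```

```bash
python3 -m inch '[-4,-0.74,0,0,0,0,0.43, -4,-0.74,0,0,0,0,0.43, -4,-0.74,0,0,0,0,0.43, -4,-0.74,0,0,0,0,0.43, -4,-0.74,0,0,0,0,0.43, -4,-0.74,0,0,0,0,0.43, -4,-0.74,0,0,0,0,0.43, -3.95,-0.74,0,0,0,0,0.43, 0,0,4,0,0,0,0.43, 0,0,1.7,0,0,0,0.43, 0,0,0,0,0,0,0.43, 0,0,0,0,0,0,0.43]' 10; python3 -c "
from h import *
plan([.5095,.1555,.046],down(-1.632))"
```

```text
time_s: 17.55
ee_pos: [0.5093, 0.1562, 0.1509]
eef_rot: [-3.14, 0.001, -1.629]
force: [0.3, 0.1, 0.2]
grip_width: 0.0408
shift now-axes [ 0.08 -0.   10.49] turn [-0.0017  0.0005  0.0026] shift after-turn axes [ 0.07 -0.02 10.49]
```

```bash
python3 -m inch '[0,0,4,0,0,0,0.43, 0,0,3,0,0,0,0.43, 0,0,2,0,0,0,0.43, 0,0,1.3,0,0,0,0.43, 0,0,0,0,0,0,0.1, 0,0,0,0,0,0,0.1, 0,0,0,0,0,0,0.1, 0,0,0,0,0,0,0.1, 0,0,0,0,0,0,0.1]' 10
```

```text
time_s: 18.68
ee_pos: [0.5092, 0.158, 0.0475]
eef_rot: [-3.14, 0.003, -1.629]
force: [-0.2, 13.3, 1.3]
grip_width: 0.0127
```

```bash
python3 -m inch '[-0.2,0,0,0,0,0,0.1, 0.28,0.76,0,0,0,0,0.1, 0.4,0.71,0,0,0,0,0.1, 0.51,0.63,0,0,0,0,0.1, 0.61,0.54,0,0,0,0,0.1, 0.69,0.44,0,0,0,0,0.1, 0.75,0.32,0,0,0,0,0.1, 0.79,0.19,0,0,0,0,0.1, 0.85,0.06,0,0,0,0,0.1, 0,0,0,0,0,0,0.1, 0,0,0,0,0,0,0.1, 0,0,0,0,0,0,0.1]' 10
```

```text
time_s: 20.18
ee_pos: [0.4693, 0.1114, 0.0467]
eef_rot: [3.141, 0.0, -1.629]
force: [-4.8, 3.1, 6.6]
grip_width: 0.0126
```

```bash
python3 -m inch '[0,0,0,0,0,0,0.36, 0,0,0,0,0,0,0.36, 0,0,0,0,0,0,0.36, 0,0,-3,0,0,0,0.36, 0,0,-5,0,0,0,0.36, 0,0,-5,0,0,0,0.36, 4,0,-2,0,0,0,0.36, 4,0,-2,0,0,0,0.36, 4,0,0,0,0,0,0.36, 4,0,0,0,0,0,0.36, 4,0,0,0,0,0,0.36, 4,0,0,0,0,0,0.36, 4,0,0,0,0,0,0.36, 0,0,0,0,0,0,0.36]' 10; python3 chk.py t7 | grep -v slope; python3 -c "
from h import *
crop('t7',200,160,300,300,4,'t7c')"
```

```text
time_s: 21.92
ee_pos: [0.453, -0.1698, 0.2162]
eef_rot: [3.141, -0.0, -1.632]
force: [-0.3, -0.0, -0.1]
grip_width: 0.0339
[ 0.45314231 -0.1685508   0.21626238] [-4.31897913e-01  1.42229158e-01  1.68773869e+00  3.78959988e-05
  1.31205749e+00  1.19905263e+00]
green (array([0.45023218, 0.10915375]), [np.float64(61.43640899658203), np.float64(89.58890533447266)], np.float32(-0.052425724)) 752 [0.44688873 0.10817875 0.0331336 ]
clamp (array([0.49401929, 0.11018178]), [np.float64(22.851600646972656), np.float64(73.6569595336914)], np.float32(0.020988943)) 161 0.042016553576009974
clamp (array([0.4883804 , 0.13052843]), [np.float64(2.5549471378326416), np.float64(7.799078941345215)], np.float32(0.05902475)) 4 0.03735502189191464
clamp (array([0.47770493, 0.08349327]), [np.float64(3.2149362564086914), np.float64(21.597675323486328)], np.float32(-0.29498795)) 9 0.036961633756976475
clamp (array([0.4808541 , 0.12130514]), [np.float64(1.8168811798095703), np.float64(5.605643272399902)], np.float32(0.80954194)) 4 0.038030668448293725
clamp (array([0.45123895, 0.09151503]), [np.float64(3.6322500705718994), np.float64(6.989900588989258)], np.float32(0.8193481)) 5 0.03769471101557853
clamp (array([0.44863214, 0.12362521]), [np.float64(3.688298463821411), np.float64(8.907078742980957)], np.float32(-0.7583484)) 5 0.03691671548459574
clamp (array([0.44716235, 0.08283195]), [np.float64(2.234691619873047), np.float64(5.529306411743164)], np.float32(-0.45908707)) 4 0.03664374658881819
clamp (array([0.41614517, 0.1303567 ]), [np.float64(5.64864444732666), np.float64(14.630879402160645)], np.float32(-0.42466187)) 9 0.037498930832648325
clamp (array([0.40881912, 0.08860201]), [np.float64(8.873895645141602), np.float64(9.02103042602539)], np.float32(-1.0775887)) 10 0.036905792362330936
knob [0.46974257 0.10884815 0.06611242] [0.46519288 0.10489968 0.05509143] [0.47537043 0.11240895 0.0702902 ]
```

View pics/t7c.png

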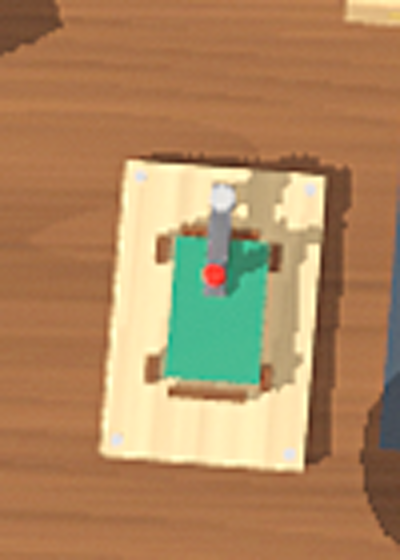

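The clamp arm now lies along the board over the blank. The red knob is at crop (214,275) and its angle from the pivot works out at about 0 rad. Next come the tools: I fit the arm geometry from logged poses to check that a 45° tilted grasp is within reach.

Run:
```python
from h import *
from scipy.optimize import least_squares
D=np.array([[.29987,1.52097,1.32073,.18434,-.51818,.20548],[.53817,1.18739,1.41596,.5546,.3472,.2054],[.49806,1.39062,1.24664,.5207,.3324,.1445],[.30677,1.91555,.91812,.44758,.11002,.05107],[.5837,1.23343,1.32398,.65168,.09758,.15574],[.0953,1.7624,1.2835,.43086,-.15987,.20696],[.14223,1.68774,1.31206,.45314,-.16855,.21626]])
r=np.sqrt(D[:,3]**2+D[:,4]**2-.0366**2); z=D[:,5]; a,b=D[:,0],D[:,0]+D[:,1]
# r=a0+L2 sin a+L3 sin b+e cos b ; z=h+L2 cos a+L3 cos b-e sin b
A=np.zeros((14,5)); A[:7,0]=1;A[7:,1]=1;A[:7,2]=np.sin(a);A[7:,2]=np.cos(a);A[:7,3]=np.sin(b);A[7:,3]=np.cos(b);A[:7,4]=np.cos(b);A[7:,4]=-np.sin(b)
x,res,_,_=np.linalg.lstsq(A,np.r_[r,z],rcond=None); print("a0,h-Lt,L2,L3,e",np.round(x,4),"res",np.abs(A@x-np.r_[r,z]).max())
for Lt in(.25,.3,.35,.4):
  for al in(np.radians(30),np.radians(45)):
    for (rr,zz) in((.47,.008),(.47,.2),(.66,.08),(.66,.2)):
        f=lambda q:[x[0]+x[2]*np.sin(q[0])+x[3]*np.sin(q[0]+q[1])+x[4]*np.cos(q[0]+q[1])+Lt*np.sin(al)-rr, x[1]+Lt+x[2]*np.cos(q[0])+x[3]*np.cos(q[0]+q[1])-x[4]*np.sin(q[0]+q[1])-Lt*np.cos(al)-zz]
        s=least_squares(f,[.3,1.7],bounds=([-.79,.23],[2.21,2.52])); q=s.x; print(Lt,round(np.degrees(al)),rr,zz,np.round([*q,np.pi-al-q.sum()],2),"err",round(s.cost,5))
```

```text
a0,h-Lt,L2,L3,e [-3.000e-04 -5.170e-02  4.255e-01  4.474e-01  3.980e-02] res 0.001216527638097098
0.25 30 0.47 0.008 [0.27 2.24 0.11] err 0.0
0.25 30 0.47 0.2 [-0.13  2.08  0.67] err 0.0
0.25 30 0.66 0.08 [0.46 1.71 0.45] err 0.0
0.25 30 0.66 0.2 [0.3  1.61 0.7 ] err 0.0
0.25 45 0.47 0.008 [ 0.31  2.37 -0.33] err 0.0
0.25 45 0.47 0.2 [-0.21  2.25  0.32] err 0.0
0.25 45 0.66 0.08 [0.43 1.87 0.05] err 0.0
0.25 45 0.66 0.2 [0.24 1.79 0.32] err 0.0
0.3 30 0.47 0.008 [0.25 2.3  0.07] err 0.0
0.3 30 0.47 0.2 [-0.19  2.15  0.66] err 0.0
0.3 30 0.66 0.08 [0.42 1.78 0.41] err 0.0
0.3 30 0.66 0.2 [0.26 1.69 0.67] err 0.0
0.3 45 0.47 0.008 [ 0.32  2.45 -0.42] err 0.0
0.3 45 0.47 0.2 [-0.28  2.34  0.3 ] err 0.0
0.3 45 0.66 0.08 [ 0.4   1.97 -0.01] err 0.0
0.3 45 0.66 0.2 [0.18 1.9  0.27] err 0.0
0.35 30 0.47 0.008 [0.23 2.37 0.03] err 0.0
0.35 30 0.47 0.2 [-0.24  2.21  0.65] err 0.0
0.35 30 0.66 0.08 [0.39 1.86 0.38] err 0.0
0.35 30 0.66 0.2 [0.21 1.76 0.65] err 0.0
0.35 45 0.47 0.008 [ 0.36  2.52 -0.52] err 1e-05
0.35 45 0.47 0.2 [-0.36  2.43  0.29] err 0.0
0.35 45 0.66 0.08 [ 0.37  2.07 -0.08] err 0.0
0.35 45 0.66 0.2 [0.13 2.   0.22] err 0.0
0.4 30 0.47 0.008 [ 0.21  2.43 -0.02] err 0.0
0.4 30 0.47 0.2 [-0.31  2.27  0.66] err 0.0
0.4 30 0.66 0.08 [0.35 1.93 0.34] err 0.0
0.4 30 0.66 0.2 [0.16 1.83 0.62] err 0.0
0.4 45 0.47 0.008 [ 0.47  2.52 -0.63] err 0.00062
0.4 45 0.47 0.2 [-0.45  2.52  0.29] err 0.0
0.4 45 0.66 0.08 [ 0.35  2.16 -0.16] err 0.0
0.4 45 0.66 0.2 [0.08 2.1  0.17] err 0.0
```

```bash
cat >> h.py <<'E'
OFF=np.array([-.001,.0023])   # robot minus camera, from the blank and the knob
def Rg(psi,t):
    """jaws level, fingers heading psi, tilted t from straight down"""
    g=np.array([np.sin(t)*np.cos(psi),np.sin(t)*np.sin(psi),-np.cos(t)]); x=np.array([np.sin(psi),-np.cos(psi),0]); return R.from_matrix(np.c_[x,np.cross(g,x),g])
def tools(d,n="top",box=(298,190,480,290)):
    P=cloud(n,d); z=P[...,2]; v,u=np.indices(z.shape); out=[]
    for m in comps((z>0.006)&(z<0.03)&(u>=box[0])&(u<box[2])&(v>=box[1])&(v<box[3]),150):
        q=P[m]; (vx,vy,x0,y0)=cv2.fitLine(q[:,:2].astype(np.float32),cv2.DIST_HUBER,0,.001,.001).ravel(); ax=np.array([vx,vy])*(-1 if vx>0 else 1)
        c0=np.array([x0,y0]); t=(q[:,:2]-c0)@ax; c=c0+ax*(t.min()+t.max())/2
        out.append((c,np.ptp(t),np.arctan2(-ax[1],-ax[0]),m.sum()))
    return out
AL=np.radians(20)
def grasp(c,psi,z=.0049,d=.006):
    return np.r_[np.array(c)+OFF+d*np.sin(AL)*np.array([np.cos(psi),np.sin(psi)]),z]
E
python3 - <<'E'
from h import *
for k in("t0","t2","t7"):
    print(k)
    for c,l,psi,n in tools(np.load(f"pics/{k}.npz")["d"]): print(np.round(c,4),round(l,4),round(psi,3),n)
c,l,psi,n=[t for t in tools(np.load("pics/t7.npz")["d"]) if abs(t[0][1]+.052)<.02][0]
p=grasp(c,psi); print(p); p[2]=.1; plan(p,Rg(psi,AL))
E
```

```text
t0Traceback (most recent call last):
  File "<stdin>", line 4, in <module>
    fid = stack.enter_context(open(os.fspath(file), "rb"))
                              ~~~~^^^^^^^^^^^^^^^^^^^^^^^
FileNotFoundError: [Errno 2] No such file or directory: 'pics/t0.npz'
```

Run:
```python
from h import *
for k in("top0","t2","t7"):
    print(k)
    for c,l,psi,n in tools(np.load(f"pics/{k}.npz")["d"]): print(np.round(c,4),round(l,4),round(psi,3),n)
c,l,psi,n=[t for t in tools(np.load("pics/t7.npz")["d"]) if abs(t[0][1]+.052)<.02][0]
p=grasp(c,psi); print(p); p[2]=.1; plan(p,Rg(psi,AL))
```

```text
top0
[ 0.4806 -0.0518] 0.1594 0.078 393
[ 0.4578 -0.1322] 0.1605 0.079 414
[ 0.4588 -0.2184] 0.163 -0.035 433
[ 0.4429 -0.3927] 0.1625 -0.279 475
t2
[ 0.4819 -0.0517] 0.1574 0.079 392
[ 0.4577 -0.1328] 0.1557 0.072 410
[ 0.4575 -0.2184] 0.1601 -0.031 432
[ 0.4356 -0.3903] 0.1611 -0.276 462
t7
[ 0.4828 -0.0514] 0.1586 0.076 400
[ 0.456  -0.1295] 0.1569 0.098 215
[ 0.4421 -0.3943] 0.1595 -0.299 387
[ 0.48383908 -0.04891399  0.0049    ]
shift now-axes [-12.12  -2.35  11.63] turn [ 0.3489 -0.0236 -0.1352] shift after-turn axes [-11.69   0.24  12.28]
```

```bash
python3 -m inch '[0,0,0,0.116,-0.008,-0.045,0.5, 0,0,0,0.116,-0.008,-0.045,0.5, 0,0,0,0.117,-0.008,-0.045,0.5, -2.92,0.06,3.07,0,0,0,0.5, -2.92,0.06,3.07,0,0,0,0.5, -2.92,0.06,3.07,0,0,0,0.5, -2.93,0.06,3.07,0,0,0,0.5, 0,0,0,0,0,0,0.5, 0,0,0,0,0,0,0.5]' 15
python3 - <<'E'
from h import *
plan([.4835,-.0489,.0055],Rg(.077,AL)); print(pose()[2]["qpos"])
E
```

```text
time_s: 23.1
ee_pos: [0.4842, -0.0479, 0.101]
eef_rot: [-2.791, 0.0, -1.492]
force: [0.4, -0.2, 0.1]
grip_width: 0.0471
shift now-axes [0.09 3.35 8.94] turn [-0.0012  0.0009  0.0021] shift after-turn axes [0.09 3.34 8.95]
[-0.2329716   0.11427035  2.05939751  0.1773994   0.64087727  1.13368496]
```

```bash
python3 -m inch '[0.09,1.0,2.7,0,0,0,0.5, 0,1.0,2.7,0,0,0,0.5, 0,0.67,1.8,0,0,0,0.5, 0,0.37,1.0,0,0,0,0.5, 0,0.19,0.5,0,0,0,0.5, 0,0.09,0.2,0,0,0,0.5, 0,0,0,0,0,0,0.5]' 15; python3 -m inch '[0,0,0,0,0,0,0.1, 0,0,0,0,0,0,0.1, 0,0,0,0,0,0,0.1, 0,0,0,0,0,0,0.1, 0,0,0,0,0,0,0.1]' 20
```

```text
time_s: 23.98
ee_pos: [0.4836, -0.0492, 0.0058]
eef_rot: [-2.791, 0.0, -1.493]
force: [0.4, 0.5, -0.2]
grip_width: 0.0469
time_s: 24.6
ee_pos: [0.4834, -0.0492, 0.0054]
eef_rot: [-2.792, 0.0, -1.493]
force: [-0.8, 0.0, 3.2]
grip_width: 0.0198
```

```bash
python3 -m inch '[0,-0.34,-0.94,0,0,0,0.1, 0,-1.37,-3.76,0,0,0,0.1, 0,-1.37,-3.76,0,0,0,0.1, 0,-1.37,-3.76,0,0,0,0.1, 0,-1.37,-3.76,0,0,0,0.1, 0,-1.37,-3.76,0,0,0,0.1, 0,0,0,0,0,0,0.1]' 25; python3 -c "
from h import *
print(pose()[2]['qpos'])"; python3 -m inch '[0,0,0,0,-0.076,0.163,0.1, 0,0,0,0,-0.076,0.163,0.1, 0,0,0,0,0,0,0.1]' 25;  python3 -c "
from h import *
print(pose()[2]['qpos'])"
```

```text
time_s: 25.48
ee_pos: [0.4841, -0.0495, 0.2188]
eef_rot: [-2.787, -0.002, -1.493]
force: [-0.2, 0.5, -0.9]
grip_width: 0.02
[-0.2362915  -0.05276374  1.92575401  0.13190401  0.9337053   1.1956727 ]
time_s: 25.85
ee_pos: [0.4827, -0.0499, 0.2144]
eef_rot: [-2.827, 0.251, -1.754]
force: [-0.2, 0.5, -1.4]
grip_width: 0.0199
[-0.33739168 -0.02835363  1.92387785  0.34310745  0.98926764  1.30400186]
```

```bash
cat > fk.py <<'E'
from h import *
from scipy.optimize import least_squares
def fk(q,k):
    a0,h,L2,L3,e,Lt,ys=k[:7]
    a,b=q[0+1],q[1]+q[2]
    w=np.array([a0+L2*np.sin(a)+L3*np.sin(b)+e*np.cos(b), ys, h+L2*np.cos(a)+L3*np.cos(b)-e*np.sin(b)])
    # forearm frame: z along forearm, y lateral
    Rf=R.from_euler('y',b)*R.from_euler('z',k[7]*q[3])*R.from_euler('y',q[4])*R.from_euler('z',k[8]*q[5]+k[9])
    Rz=R.from_euler('z',q[0]); return Rz.apply(w+Rf.apply([0,0,Lt])),Rz*Rf
D=[([-1.29561,.29987,1.52097,0,1.32073,-.06657],[.18434,-.51818,.20548],[np.pi,0,-1.22904]),
([.50343,.53817,1.18739,0,1.41596,1.73239],[.5546,.3472,.2054],[np.pi,0,-1.229]),
([-.23297,.11427,2.0594,.1774,.64088,1.13368],[.4842,-.0479,.101],[-2.791,0,-1.492]),
([-.23629,-.05276,1.92575,.1319,.93371,1.19567],[.4841,-.0495,.2188],[-2.787,-.002,-1.493]),
([-.33739,-.02835,1.92388,.34311,.98927,1.304],[.4827,-.0499,.2144],[-2.827,.251,-1.754]),
([.16153,.30677,1.91555,0,.91812,1.79046],[.44758,.11002,.05107],[-3.14,0,-1.629])]
def fit():
    best=None
    for s4 in(1,-1):
        for s6 in(1,-1):
            for off in(0,np.pi/2,np.pi,-np.pi/2):
                def f(x):
                    k=[*x[:7],s4,s6,off]; o=[]
                    for q,p,r in D:
                        P,Rr=fk(q,k); o+=list((P-p)*10); o+=list((Rr.inv()*R.from_euler('xyz',r)).as_rotvec())
                    return o
                s=least_squares(f,[0,.2,.4255,.4474,.04,.25,.0366])
                if best is None or s.cost<best[0]: best=(s.cost,[*s.x,s4,s6,off])
    return best
LO=np.array([-3.03,-.79,.23,-1.04,0,-2.55]);HI=np.array([3.03,2.21,2.52,4.18,3.07,2.55])
def ik(p,Rt,k,q0):
    f=lambda q:(lambda P,Q:[*((P-p)*10),*(Q.inv()*Rt).as_rotvec()])(*fk(q,k))
    s=least_squares(f,np.clip(q0,LO+1e-3,HI-1e-3),bounds=(LO,HI)); return s.x,s.cost
E
python3 - <<'E'
from fk import *
c,k=fit(); print(c,np.round(k,4)); import json; json.dump([float(x) for x in k],open("k.json","w"))
p,R0,o=pose(); q=o["qpos"]
R1=R0; pp=p.copy(); dst=np.array([.60,-.03,.26])
for i in range(5): pp=p+(dst-p)*(i+1)/5; q,e=ik(pp,R1,k,q)
print("moved",np.round(q,2),e)
for i in range(16):
    R1=R1*R.from_rotvec([0,-.0755,.1625]); q,e=ik(pp,R1,k,q)
    if i%3==0 or i==15:print(i,np.round(q,2),round(e,6))
print(R1.as_matrix()[:,2])
for z in(.2,.1): q,e=ik(np.array([.665,-.003,z]),R1,k,q); print(z,np.round(q,2),round(e,6))
print(np.round(R0.inv().apply(dst-p)*100,2))
E
```

```text
5.223198951143413e-07 [0.     0.2213 0.4242 0.4475 0.0409 0.2707 0.0366 1.     1.     3.1416]
moved [-0.22  0.19  1.58  0.29  1.07  1.47] 4.1641995475274757e-22
0 [-0.26  0.19  1.59  0.39  1.08  1.55] 0.0
3 [-0.36  0.18  1.68  0.69  1.04  1.77] 0.0
6 [-0.43  0.15  1.82  1.    0.95  1.97] 0.0
9 [-0.44  0.1   1.98  1.34  0.8   2.16] 0.0
12 [-0.37  0.05  2.11  1.75  0.6   2.31] 0.0
15 [-0.22  0.01  2.17  2.35  0.35  2.3 ] 0.0
[ 0.93717655  0.03690865 -0.3468975 ]
0.2 [-0.12  0.27  2.06  2.77  0.42  1.92] 0.0
0.1 [-0.12  0.5   2.07  2.9   0.66  1.78] 0.0
[ -5.1  -11.68   0.23]
```

```bash
cat >> h.py <<'E'
def Rs(psi): return Rg(psi,np.pi/2-AL)*R.from_euler("z",np.pi)   # tool upright
def pk(y): return np.array([.6617,-.1077])+OFF+y*np.array([.0655,.9978])
E
python3 -m inch '[-1.28,-2.92,0.06,0,0,0,0.1, -1.28,-2.92,0.06,0,0,0,0.1, -1.28,-2.92,0.06,0,0,0,0.1, -1.28,-2.92,0.06,0,0,0,0.1, 0,0,0,0,0,0,0.1]' 25; python3 -c "
from h import *
plan([.6,-.03,.26],Rs(.077)); print(pose()[2]['qpos'])"
```

```text
time_s: 26.48
ee_pos: [0.6014, -0.0283, 0.2608]
eef_rot: [-2.824, 0.249, -1.749]
force: [-0.2, -0.5, -0.1]
grip_width: 0.0198
shift now-axes [ 0.21  0.11 -0.  ] turn [ 2.2000e-03 -1.1779e+00  2.5262e+00] shift after-turn axes [-0.16 -0.13 -0.12]
[-0.21964888  0.19116714  1.57648889  0.28463914  1.07468055  1.47056176]
```

```bash
python3 -m inch '[0,0,0,0,-0.0736,0.1579,0.1, 0,0,0,0,-0.0736,0.1579,0.1, 0,0,0,0,-0.0736,0.1579,0.1, 0,0,0,0,-0.0736,0.1579,0.1, 0,0,0,0,-0.0736,0.1579,0.1, 0,0,0,0,-0.0736,0.1579,0.1, 0,0,0,0,-0.0736,0.1579,0.1, 0,0,0,0,-0.0736,0.1579,0.1, 0,0,0,0,-0.0736,0.1579,0.1, 0,0,0,0,-0.0736,0.1579,0.1, 0,0,0,0,-0.0736,0.1579,0.1, 0,0,0,0,-0.0736,0.1579,0.1, 0,0,0,0,-0.0736,0.1579,0.1, 0,0,0,0,-0.0736,0.1579,0.1, 0,0,0,0,-0.0736,0.1579,0.1, 0,0,0,0,-0.0736,0.1579,0.1, 0,0,0,0,0,0,0.1, 0,0,0,0,0,0,0.1]' 25
python3 - <<'E'
from h import *
p,r,o=pose(); print(o['qpos'],r.as_matrix()[:,2])
# contact point is 6 mm back along fingers; tool axis vertical through it
xy=pk(.104); g=Rs(.077).as_matrix()[:,2]
t=np.r_[xy,0.16]+.006*g; print("target",t); plan(t,Rs(.077))
im,d=snap('side','s8'); snap('top','t8'); crop('s8',160,60,400,240,3.3,'s8c')
E
```

```text
time_s: 28.72
ee_pos: [0.6002, -0.0287, 0.261]
eef_rot: [1.92, 0.0, 1.649]
force: [-0.5, -0.3, -0.3]
grip_width: 0.0198
[-0.24355632  0.01496405  2.17109114  2.24030804  0.38820672  2.32030409] [ 0.93671392  0.07307716 -0.34238395]
target [ 0.67313345 -0.00119509  0.15794788]
shift now-axes [ 2.17 -7.12 10.56] turn [-0.0004 -0.0008  0.0006] shift after-turn axes [ 2.18 -7.13 10.55]
```

View pics/s8c.png

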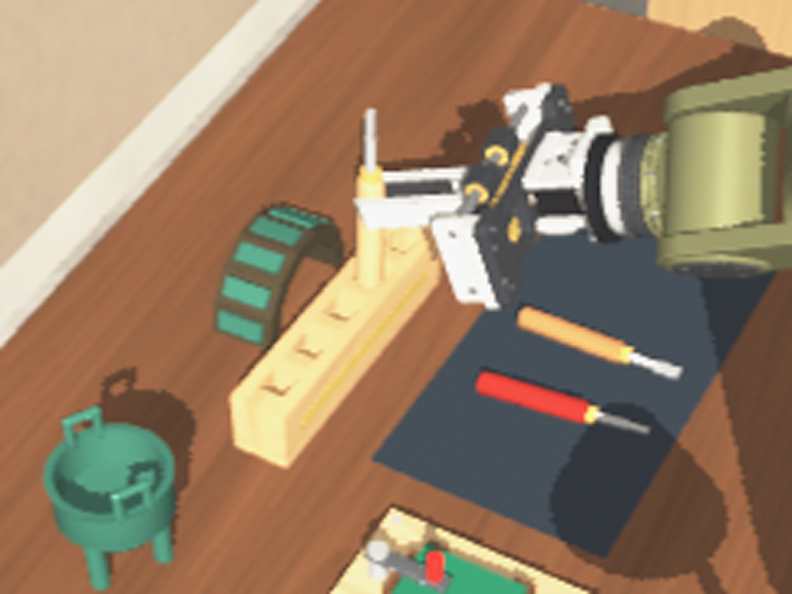

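The side view shows the cream tool upright in the hand, blade up (crop (370,230)). The rack pockets are free, and red and orange still lie on the mat. I move over the end pocket.

```bash
python3 -m inch '[0.54,-1.78,2.64,0,0,0,0.1, 0.54,-1.78,2.64,0,0,0,0.1, 0.54,-1.78,2.64,0,0,0,0.1, 0.55,-1.78,2.64,0,0,0,0.1, 0,0,0,0,0,0,0.1, 0,0,0,0,0,0,0.1]' 25
python3 - <<'E'
from h import *
p,r,o=pose(); print(o['qpos']); g=r.as_matrix()[:,2]; C=p-.006*g; print("C",C, "up",r.as_matrix()@np.array([0,-np.sin(AL+0),0])*0)
im,d=snap('side','s9'); im2,d2=snap('top','t9')
a=np.load('pics/s9.npz')['im']; 
for n,im in(('side',im),('top',im2)):
    for zz,rr in((-.0775,1),(.0775,1)):
        print(n,zz,np.round(proj(n,np.r_[C[:2]-OFF,C[2]+zz]),1))
    print(n,"pocket",[np.round(proj(n,np.r_[pk(.104)-OFF+np.array(e),.062]),1) for e in([.013,.013],[.013,-.013],[-.013,-.013],[-.013,.013])])
crop('s9',200,100,300,200,8,'s9c')
o2=cv2.imread('pics/s9c.png'); c2=np.round((np.array([proj('side',np.r_[C[:2]-OFF,C[2]+z]) for z in(-.0775,.0775)])-[200,100]+.5)*8).astype(int); cv2.polylines(o2,[c2],False,(255,0,255),1)
q=np.array([proj('side',np.r_[pk(.104)-OFF+R.from_euler('z',-.0655).apply([*e,0])[:2],.062]) for e in([.013,.013],[.013,-.013],[-.013,-.013],[-.013,.013])]); cv2.polylines(o2,[np.round((q-[200,100]+.5)*8).astype(int)],True,(255,0,255),1)
cv2.imwrite('pics/s9c.png',o2[:600])
E
```

```text
time_s: 29.58
ee_pos: [0.6734, -0.0017, 0.1589]
eef_rot: [1.919, -0.003, 1.646]
force: [-0.2, -0.0, 0.6]
grip_width: 0.0195
[-0.13720548  0.37600027  2.04945636  2.74027839  0.53435707  1.85075343]
C [ 0.66777262 -0.00210756  0.16099408] up [-0. -0. -0.]
side -0.0775 [243.9 169.3]
side 0.0775 [241.2 125.2]
side pocket [array([237.8, 176.4]), array([242.3, 170.5]), array([250.5, 173.4]), array([246.1, 179.4])]
top -0.0775 [301.  148.8]
top 0.0775 [304.6 132.9]
top pocket [array([295.3, 145.6]), array([305.6, 145.9]), array([305.4, 156. ]), array([295.1, 155.7])]
```

View pics/s9c.png

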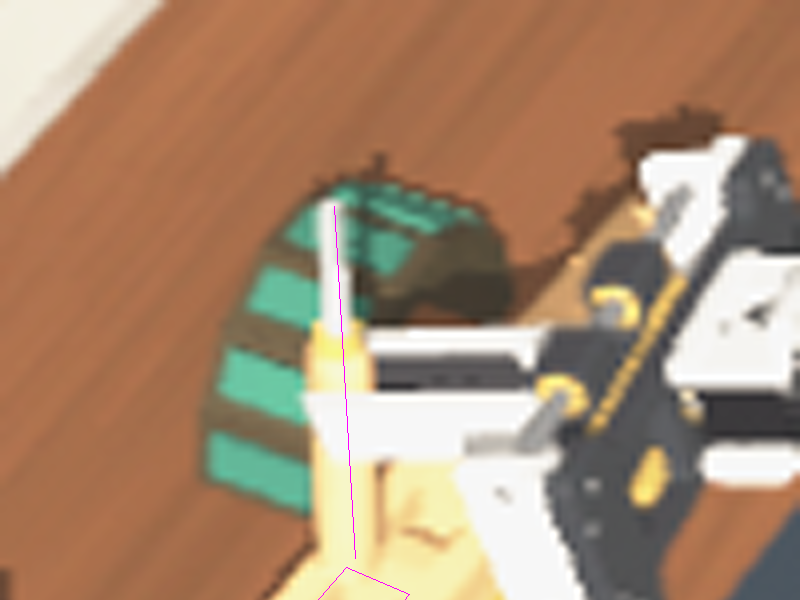

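```bash
python3 -m inch '[0,-0.94,0.34,0,0,0,0.1, 0,-0.94,0.34,0,0,0,0.1, 0,-0.47,0.17,0,0,0,0.1, 0,-0.47,0.17,0,0,0,0.1, 0,-0.47,0.17,0,0,0,0.1, 0,0,0,0,0,0,0.1]' 25
```

```text
time_s: 30.42
ee_pos: [0.6735, -0.0011, 0.1228]
eef_rot: [1.92, -0.004, 1.645]
force: [-0.3, -0.8, -0.2]
grip_width: 0.0193
```

```bash
python3 -m inch '[0,-0.94,0.34,0,0,0,0.1, 0,-0.94,0.34,0,0,0,0.1, 0,-0.94,0.34,0,0,0,0.1, 0,-0.47,0.17,0,0,0,0.1, 0,-0.28,0.1,0,0,0,0.1, 0,0,0,0,0,0,0.1]' 25
```

```text
time_s: 31.18
ee_pos: [0.6736, -0.001, 0.0854]
eef_rot: [1.92, -0.004, 1.645]
force: [-0.0, -0.1, 0.1]
grip_width: 0.0197
```

```bash
python3 -m inch '[0,0,0,0,0,0,0.42, 0,0,0,0,0,0,0.42, 0,0,0,0,0,0,0.42, 0,0,-1,0,0,0,0.42, 0,0,-3,0,0,0,0.42, 0,0,-3,0,0,0,0.42, 0,3,-2,0,0,0,0.42, 0,4,-1.5,0,0,0,0.42, 0,4,-1.5,0,0,0,0.42, 0,0,0,0,0,0,0.42]' 20
python3 - <<'E'
from h import *
p,r,o=pose(); print(p,o['qpos'])
im,d=snap('side','s10'); im2,d2=snap('top','t10')
for k,n in(("s8","side"),("t8","top"),("s10","side"),("t10","top")):
    print(k)
    for c,l,psi,m in tools(np.load(f"pics/{k}.npz")["d"],n,(298,190,480,290) if n=="top" else (290,60,480,230)): print(np.round(c,4),round(l,4),round(psi,3),m)
# standing tool: high points over rack
P=cloud('side',d); z=P[...,2]; m=(P[...,0]>.63)&(P[...,0]<.70)&(P[...,1]>-.26)&(P[...,1]<.04)&(z>.07)&(z<.2)
for c in comps(m,8): q=P[c]; print("stand",np.round(q.mean(0),4),"zmax",q[:,2].max(), len(q), "top",np.round(q[q[:,2]>q[:,2].max()-.03].mean(0),4),"low",np.round(q[q[:,2]<.1].mean(0),4))
crop('s10',190,60,440,240,3.2,'s10c')
E
```

```text
time_s: 32.42
ee_pos: [0.5986, -0.0073, 0.2336]
eef_rot: [1.914, -0.002, 1.645]
force: [-1.0, -0.5, -0.2]
grip_width: 0.0399
[ 0.59863631 -0.00729596  0.23356102] [-0.18283607  0.06600778  2.20585795  2.51248089  0.42092009  2.07118119]
s8
[ 0.458  -0.2107] 0.1547 -0.012 277
[ 0.4609 -0.1246] 0.158 0.103 290
t8
[ 0.4582 -0.2181] 0.1638 -0.031 435
[ 0.4439 -0.3923] 0.1564 -0.267 464
[ 0.4481 -0.1347] 0.0799 0.006 170
s10
[ 0.4573 -0.2115] 0.1549 -0.012 278
[ 0.4583 -0.1261] 0.1532 0.093 292
t10
[ 0.4583 -0.2194] 0.1573 -0.037 446
[ 0.4399 -0.392 ] 0.156 -0.28 468
[ 0.4297 -0.1346] 0.0992 0.07 220
stand [0.6675 0.0046 0.1079] zmax 0.17124513624304316 150 top [0.6692 0.0021 0.1573] low [0.6668 0.0064 0.0847]
```

View pics/s10c.png

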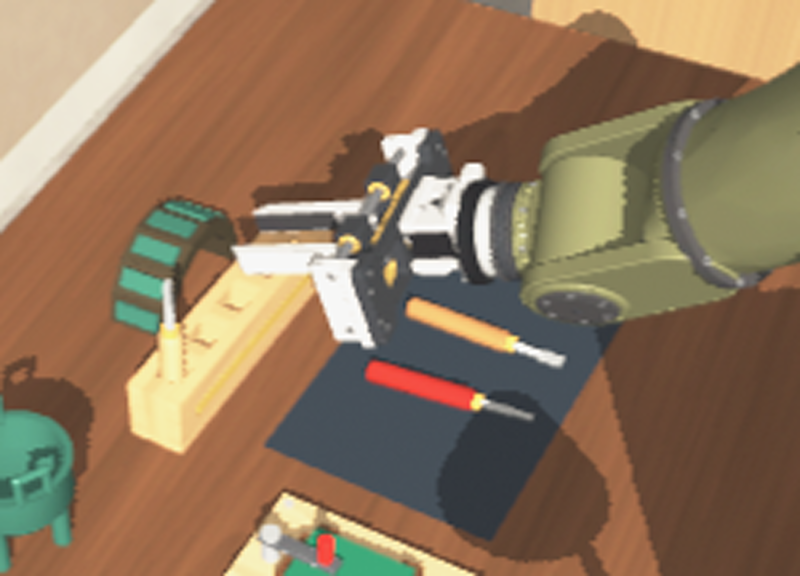

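The cream tool stands in the end pocket (crop (170,340)), blade up. Next is the red tool, so I swing the wrist back first.

```bash
python3 -m inch '[0,0,0,0,0.0781,-0.1675,0.42, 0,0,0,0,0.0781,-0.1675,0.42, 0,0,0,0,0.0781,-0.1675,0.42, 0,0,0,0,0.0781,-0.1675,0.42, 0,0,0,0,0.0781,-0.1675,0.42, 0,0,0,0,0.0781,-0.1675,0.42, 0,0,0,0,0.0781,-0.1675,0.42, 0,0,0,0,0.0781,-0.1675,0.42, 0,0,0,0,0.0781,-0.1675,0.42, 0,0,0,0,0.0781,-0.1675,0.42, 0,0,0,0,0.0781,-0.1675,0.42, 0,0,0,0,0.0781,-0.1675,0.42, 0,0,0,0,0.0781,-0.1675,0.42, 0,0,0,0,0.0781,-0.1675,0.42, 0,0,0,0,0.0781,-0.1675,0.42, 0,0,0,0,0.0781,-0.1675,0.42, 0,0,0,0,0.0781,-0.1675,0.42, 0,0,0,0,0,0,0.5]' 20
python3 - <<'E'
from h import *
p=grasp([.4578,-.1325],.077); p[2]=.1; print(p); plan(p,Rg(.077,AL)); print(pose()[2]['qpos'])
E
```

```text
time_s: 34.78
ee_pos: [0.5978, -0.006, 0.2276]
eef_rot: [-2.797, 0.006, -1.495]
force: [-1.0, 0.1, -0.1]
grip_width: 0.0454
[ 0.45884604 -0.13004214  0.1       ]
shift now-axes [11.39 18.21  6.94] turn [ 0.0041  0.0053 -0.0028] shift after-turn axes [11.3  18.28  6.92]
[-0.1008444   0.19850857  1.63289202  0.07882919  0.97256032  1.36152806]
```

```bash
python3 -m inch '[1.9,3.04,1.155,0,0,0,0.5, 1.9,3.04,1.155,0,0,0,0.5, 1.9,3.04,1.155,0,0,0,0.5, 1.9,3.04,1.155,0,0,0,0.5, 1.9,3.04,1.155,0,0,0,0.5, 1.85,3.04,1.155,0,0,0,0.5, 0,0,0,0,0,0,0.5, 0,0,0,0,0,0,0.5]' 20
python3 - <<'E'
from h import *
plan(grasp([.4578,-.1325],.077),Rg(.077,AL)); print(pose()[2]['qpos'])
im,d=snap('side','s11')
for c,l,psi,m in tools(d,"side",(290,60,480,230)): print(np.round(c,4),round(l,4),round(psi,3),m)
E
```

```text
time_s: 35.78
ee_pos: [0.4599, -0.1309, 0.1017]
eef_rot: [-2.792, 0.006, -1.499]
force: [0.4, 1.1, -0.2]
grip_width: 0.0469
shift now-axes [-0.04  3.41  9.06] turn [-0.0001  0.0039 -0.0069] shift after-turn axes [-0.1   3.4   9.06]
[-0.45493044  0.10764803  2.06461853  0.28275988  0.68695303  0.85126319]
[ 0.4593 -0.1257] 0.1542 0.092 288
```

```bash
python3 -m inch '[-0.1,1.0,2.7,0,0.004,-0.007,0.5, 0,1.0,2.7,0,0,0,0.5, 0,0.7,1.8,0,0,0,0.5, 0,0.37,1.0,0,0,0,0.5, 0,0.19,0.5,0,0,0,0.5, 0,0.11,0.3,0,0,0,0.5, 0,0,0,0,0,0,0.5]' 15; python3 -m inch '[0,0,0,0,0,0,0.1, 0,0,0,0,0,0,0.1, 0,0,0,0,0,0,0.1, 0,0,0,0,0,0,0.1, 0,0,0,0,0,0,0.1]' 25
```

```text
time_s: 36.7
ee_pos: [0.459, -0.13, 0.0059]
eef_rot: [-2.792, -0.002, -1.491]
force: [0.5, -0.5, -0.6]
grip_width: 0.047
time_s: 37.33
ee_pos: [0.4589, -0.1301, 0.0058]
eef_rot: [-2.792, -0.002, -1.491]
force: [-1.2, 0.7, 3.0]
grip_width: 0.0198
```

```bash
python3 -m inch '[0,-0.34,-0.94,0,0,0,0.1, 0,-1.37,-3.76,0,0,0,0.1, 0,-1.37,-3.76,0,0,0,0.1, 0,-1.37,-3.76,0,0,0,0.1, 0,-1.37,-3.76,0,0,0,0.1, -0.78,-3.18,-0.33,0,0,0,0.1, -0.78,-3.18,-0.33,0,0,0,0.1, -0.78,-3.18,-0.33,0,0,0,0.1, -0.78,-3.18,-0.33,0,0,0,0.1, -0.78,-3.18,-0.33,0,0,0,0.1, 0,0,0,0,0,0,0.1, 0,0,0,0,0,0,0.1]' 25
cat > sim.py <<'E'
from fk import *
import json
k=json.load(open("k.json"))
def sim(p,psi0,psi1,q,n=17):
    """first heading psi0->psi1, then the half turn; prints extremes"""
    Q=[]; R1=Rg(psi0,AL)
    for t in np.linspace(psi0,psi1,4): q,e=ik(p,Rg(t,AL),k,q); Q.append(q)
    R1=Rg(psi1,AL)
    for i in range(n): R1=R1*R.from_rotvec(np.array([0,-np.sin(np.pi/4-AL),np.cos(np.pi/4-AL)])*np.pi/n); q,e=ik(p,R1,k,q); Q.append([*q])
    Q=np.array(Q); print(p,psi1,"max",np.round(Q.max(0),2),"min",np.round(Q.min(0),2),"end",np.round(q,2),"step",np.round(np.abs(np.diff(Q[4:],axis=0)).max(0),2),"err",e)
    return q
E
python3 - <<'E'
from sim import *
p,r,o=pose(); print(p,o['qpos'])
for s in(.08,-.05,-.15,-.25): sim(p,.08,s,o['qpos'])
for pp in([.6,-.15,.26],[.6,-.2,.26]):
    for s in(-.03,-.3,-.4): 
        q,e=ik(np.array(pp),Rg(-.03,AL),k,o['qpos']); sim(np.array(pp),-.03,s,q)
E
```

```text
time_s: 38.83
ee_pos: [0.5981, -0.0793, 0.2451]
eef_rot: [-2.793, -0.002, -1.491]
force: [-0.7, 0.4, -0.2]
grip_width: 0.0198
[ 0.59805767 -0.07927779  0.24509538] [-0.2398652   0.19962708  1.59096045  0.12363519  1.02198105  1.20400494]
[ 0.59805767 -0.07927779  0.24509538] 0.08 max [-0.24  0.23  2.16  2.1   1.09  2.38] min [-0.55  0.07  1.58  0.13  0.51  1.2 ] end [-0.38  0.07  2.16  2.1   0.51  2.38] step [0.05 0.02 0.05 0.17 0.09 0.08] err 2.5258713007601095e-25
[ 0.59805767 -0.07927779  0.24509538] -0.05 max [-0.22  0.2   2.18  2.47  1.03  2.2 ] min [-0.51  0.05  1.59  0.07  0.38  1.2 ] end [-0.3   0.05  2.18  2.47  0.38  2.12] step [0.06 0.01 0.05 0.28 0.07 0.07] err 7.2685386527667935e-22
[ 0.59805767 -0.07927779  0.24509538] -0.15 max [-0.2   0.2   2.19  2.92  1.02  2.14] min [-0.48  0.05  1.59  0.02  0.32  1.2 ] end [-0.22  0.05  2.19  2.92  0.32  1.76] step [0.06 0.01 0.05 0.39 0.06 0.18] err 7.226089151340909e-30
[ 0.59805767 -0.07927779  0.24509538] -0.25 max [-0.15  0.2   2.18  3.44  1.02  2.15] min [-0.44  0.04  1.59 -0.03  0.31  1.2 ] end [-0.15  0.05  2.18  3.44  0.32
[... 657 characters left out ...]
0.06 0.02 0.06 0.53 0.07 0.32] err 7.460282232578397e-30
[ 0.6  -0.2   0.26] -0.03 max [-0.44  0.3   2.06  1.9   1.18  2.54] min [-0.73  0.12  1.46  0.15  0.57  1.11] end [-0.6   0.12  2.06  1.9   0.57  2.54] step [0.04 0.02 0.06 0.13 0.09 0.09] err 2.510810148801616e-24
[ 0.6  -0.2   0.26] -0.3 max [-0.39  0.26  2.1   2.69  1.08  2.24] min [-0.66  0.08  1.48  0.04  0.29  1.11] end [-0.43  0.08  2.1   2.69  0.29  1.96] step [0.05 0.02 0.06 0.37 0.07 0.17] err 5.679182220009081e-30
[ 0.6  -0.2   0.26] -0.4 max [-0.37  0.26  2.1   3.26  1.08  2.23] min [-0.62  0.08  1.48 -0.01  0.27  1.11] end [-0.37  0.08  2.1   3.26  0.27  1.47] step [0.06 0.02 0.06 0.49 0.07 0.29] err 1.0324309541717323e-26
```

```bash
python3 -m inch '[0,0,0,0,-0.0781,0.1675,0.1, 0,0,0,0,-0.0781,0.1675,0.1, 0,0,0,0,-0.0781,0.1675,0.1, 0,0,0,0,-0.0781,0.1675,0.1, 0,0,0,0,-0.0781,0.1675,0.1, 0,0,0,0,-0.0781,0.1675,0.1, 0,0,0,0,-0.0781,0.1675,0.1, 0,0,0,0,-0.0781,0.1675,0.1, 0,0,0,0,-0.0781,0.1675,0.1, 0,0,0,0,-0.0781,0.1675,0.1, 0,0,0,0,-0.0781,0.1675,0.1, 0,0,0,0,-0.0781,0.1675,0.1, 0,0,0,0,-0.0781,0.1675,0.1, 0,0,0,0,-0.0781,0.1675,0.1, 0,0,0,0,-0.0781,0.1675,0.1, 0,0,0,0,-0.0781,0.1675,0.1, 0,0,0,0,-0.0781,0.1675,0.1, 0,0,0,0,0,0,0.1, 0,0,0,0,0,0,0.1]' 25
cat > hov.py <<'E'
from h import *
import sys
y,psi,z=map(float,sys.argv[1:4])
t=np.r_[pk(y),z]+.006*Rs(psi).as_matrix()[:,2]; plan(t,Rs(psi)); print(np.round(t,4),pose()[2]['qpos'])
E
python3 hov.py .052 .08 .17
```

```text
time_s: 41.2
ee_pos: [0.5987, -0.0793, 0.2457]
eef_rot: [1.919, 0.005, 1.653]
force: [0.2, 0.0, -0.4]
grip_width: 0.0194
shift now-axes [ 2.07 -4.81  9.51] turn [ 0.0004 -0.0001  0.0058] shift after-turn axes [ 2.05 -4.82  9.51]
[ 0.6697 -0.0531  0.1679] [-0.38311032  0.06737541  2.16212145  2.09796524  0.50742047  2.37923495]
```

```bash
python3 -m inch '[0.69,-1.61,3.17,0,0,0.006,0.1, 0.69,-1.61,3.17,0,0,0,0.1, 0.68,-1.6,3.17,0,0,0,0.1, 0,0,0,0,0,0,0.1, 0,0,0,0,0,0,0.1]' 25; python3 hov.py .052 .08 .125
```

```text
time_s: 41.82
ee_pos: [0.6697, -0.0533, 0.1683]
eef_rot: [1.919, -0.003, 1.649]
force: [-0.1, -0.2, 0.1]
grip_width: 0.0197
shift now-axes [ 0.01 -4.26  1.55] turn [ 0.0007  0.0009 -0.003 ] shift after-turn axes [ 0.03 -4.26  1.56]
[ 0.6697 -0.0531  0.1229] [-0.26132262  0.35871037  2.04155593  2.50340378  0.55465569  2.01575782]
```

```bash
python3 -m inch '[0,-0.94,0.34,0,0,0,0.1, 0,-0.94,0.34,0,0,0,0.1, 0,-0.94,0.34,0,0,0,0.1, 0,-0.47,0.17,0,0,0,0.1, 0,-0.47,0.17,0,0,0,0.1, 0,-0.47,0.17,0,0,0,0.1, 0,0,0,0,0,0,0.1]' 25
```

```text
time_s: 42.7
ee_pos: [0.6698, -0.0526, 0.1224]
eef_rot: [1.92, -0.004, 1.648]
force: [-0.7, 0.9, -0.3]
grip_width: 0.0196
```

In the pocket with no contact force. I lower it fully, release and back off.

```bash
python3 -m inch '[0,-0.94,0.34,0,0,0,0.1, 0,-0.94,0.34,0,0,0,0.1, 0,-0.94,0.34,0,0,0,0.1, 0,-0.47,0.17,0,0,0,0.1, 0,-0.24,0.09,0,0,0,0.1, 0,0,0,0,0,0,0.1]' 25; python3 -m inch '[0,0,0,0,0,0,0.42, 0,0,0,0,0,0,0.42, 0,0,0,0,0,0,0.42, 0,0,-1,0,0,0,0.42, 0,0,-3,0,0,0,0.42, 0,0,-3,0,0,0,0.42, 0,3,-2,0,0,0,0.42, 0,4,-1.5,0,0,0,0.42, 0,4,-1.5,0,0,0,0.42, 0,0,0,0,0,0,0.42]' 20
cat > look.py <<'E'
from h import *
import sys
k=sys.argv[1]
p,r,o=pose(); print(np.round(p,4),np.round(o['qpos'],3))
im,d=snap('side','s'+k); im2,d2=snap('top','t'+k)
for n,dd,b in(("side",d,(290,60,480,230)),("top",d2,(298,190,480,290))):
    for c,l,psi,m in tools(dd,n,b): print(n,np.round(c,4),round(l,4),round(psi,3),m)
for n,dd in(("side",d),("top",d2)):
    P=cloud(n,dd); z=P[...,2]; m=(P[...,0]>.63)&(P[...,0]<.70)&(P[...,1]>-.26)&(P[...,1]<.04)&(z>.07)&(z<.2)
    for c in comps(m,8): q=P[c]; print(n,"stand",np.round(q.mean(0),4),"zmax",round(q[:,2].max(),4), len(q), "top",np.round(q[q[:,2]>q[:,2].max()-.03].mean(0),4),"low",np.round(q[q[:,2]<.1].mean(0),4))
E
python3 look.py 12
```

```text
time_s: 43.45
ee_pos: [0.6699, -0.0525, 0.0852]
eef_rot: [1.92, -0.004, 1.648]
force: [0.1, 0.2, -0.7]
grip_width: 0.0196
time_s: 44.7
ee_pos: [0.595, -0.059, 0.2334]
eef_rot: [1.914, -0.001, 1.648]
force: [-0.4, -0.3, -1.0]
grip_width: 0.0396
[ 0.595  -0.059   0.2334] [-0.332  0.076  2.195  2.244  0.501  2.26 ]
side [ 0.4579 -0.2113] 0.154 -0.013 270
top [ 0.4551 -0.2192] 0.1657 -0.051 418
top [ 0.4397 -0.3918] 0.152 -0.274 467
side stand [ 0.6638 -0.046   0.1067] zmax 0.163 142 top [ 0.6656 -0.049   0.1471] low [ 0.6631 -0.0443  0.0851]
side stand [0.6675 0.0046 0.1092] zmax 0.1687 145 top [0.6688 0.0018 0.1553] low [0.6665 0.0064 0.0856]
top stand [ 0.6647 -0.0019  0.1154] zmax 0.1686 89 top [ 0.6675 -0.0026  0.156 ] low [ 0.6606 -0.0022  0.0851]
top stand [ 0.6614 -0.052   0.1134] zmax 0.1656 88 top [ 0.6642 -0.0531  0.153 ] low [ 0.6583 -0.0499  0.0849]
```

Both stand (tops at about 163 mm). Third: the orange tool.

```bash
python3 -m inch '[0,0,0,0,0.0781,-0.1675,0.42, 0,0,0,0,0.0781,-0.1675,0.42, 0,0,0,0,0.0781,-0.1675,0.42, 0,0,0,0,0.0781,-0.1675,0.42, 0,0,0,0,0.0781,-0.1675,0.42, 0,0,0,0,0.0781,-0.1675,0.42, 0,0,0,0,0.0781,-0.1675,0.42, 0,0,0,0,0.0781,-0.1675,0.42, 0,0,0,0,0.0781,-0.1675,0.42, 0,0,0,0,0.0781,-0.1675,0.42, 0,0,0,0,0.0781,-0.1675,0.42, 0,0,0,0,0.0781,-0.1675,0.42, 0,0,0,0,0.0781,-0.1675,0.42, 0,0,0,0,0.0781,-0.1675,0.42, 0,0,0,0,0.0781,-0.1675,0.42, 0,0,0,0,0.0781,-0.1675,0.42, 0,0,0,0,0.0781,-0.1675,0.42, 0,0,0,0,0,0,0.5, 0,0,0,0,0,0,0.5]' 20
python3 - <<'E'
from h import *
p=grasp([.4583,-.2188],-.035); p[2]=.1; print(p); plan(p,Rg(-.035,AL)); print(pose()[2]['qpos'])
E
```

```text
time_s: 47.18
ee_pos: [0.5945, -0.0587, 0.2283]
eef_rot: [-2.795, 0.007, -1.496]
force: [0.4, 0.7, -0.2]
grip_width: 0.0471
[ 0.45935086 -0.21657181  0.1       ]
shift now-axes [14.82 18.12  6.98] turn [0.0025 0.0444 0.1011] shift after-turn axes [16.25 16.56  7.63]
[-0.20554052  0.19927874  1.63057961  0.12144871  0.9825125   1.24065477]
```

```bash
python3 -m inch '[0,0,0,0.002,0.044,0.101,0.5, 2.71,2.76,1.27,0,0,0,0.5, 2.71,2.76,1.27,0,0,0,0.5, 2.71,2.76,1.27,0,0,0,0.5, 2.71,2.76,1.27,0,0,0,0.5, 2.71,2.76,1.27,0,0,0,0.5, 2.7,2.76,1.27,0,0,0,0.5, 0,0,0,0,0,0,0.5, 0,0,0,0,0,0,0.5]' 20
python3 - <<'E'
from h import *
plan(grasp([.4583,-.2188],-.035),Rg(-.035,AL)); print(pose()[2]['qpos'])
im,d=snap('side','s13')
for c,l,psi,m in tools(d,"side",(290,60,480,230)): print(np.round(c,4),round(l,4),round(psi,3),m)
E
```

```text
time_s: 48.3
ee_pos: [0.4607, -0.2177, 0.1019]
eef_rot: [-2.79, -0.002, -1.605]
force: [-0.8, 1.1, -0.6]
grip_width: 0.0473
shift now-axes [-0.12  3.47  9.06] turn [-0.0026 -0.0018  0.0013] shift after-turn axes [-0.1   3.45  9.06]
[-0.61320321  0.17662879  1.98387413  0.29286827  0.70345621  0.79392181]
[ 0.4576 -0.2114] 0.1543 0.001 276
```

```bash
python3 -m inch '[-0.1,1.05,2.7,0,0,0,0.5, 0,1.0,2.7,0,0,0,0.5, 0,0.7,1.8,0,0,0,0.5, 0,0.37,1.0,0,0,0,0.5, 0,0.19,0.5,0,0,0,0.5, 0,0.11,0.3,0,0,0,0.5, 0,0,0,0,0,0,0.5]' 15; python3 -m inch '[0,0,0,0,0,0,0.1, 0,0,0,0,0,0,0.1, 0,0,0,0,0,0,0.1, 0,0,0,0,0,0,0.1, 0,0,0,0,0,0,0.1]' 25
```

```text
time_s: 49.22
ee_pos: [0.4596, -0.2169, 0.0057]
eef_rot: [-2.79, -0.003, -1.603]
force: [-0.5, 0.1, -0.1]
grip_width: 0.0472
time_s: 49.85
ee_pos: [0.4594, -0.2169, 0.0055]
eef_rot: [-2.79, -0.003, -1.603]
force: [-1.3, 0.8, 3.6]
grip_width: 0.0195
```

```bash
python3 -m inch '[0,-0.34,-0.94,0,0,0,0.1, 0,-1.37,-3.76,0,0,0,0.1, 0,-1.37,-3.76,0,0,0,0.1, 0,-1.37,-3.76,0,0,0,0.1, 0,-1.37,-3.76,0,0,0,0.1, -2.03,-3.05,-0.38,0,0,0,0.1, -2.03,-3.05,-0.38,0,0,0,0.1, -2.03,-3.05,-0.38,0,0,0,0.1, -2.03,-3.05,-0.38,0,0,0,0.1, -2.03,-3.05,-0.38,0,0,0,0.1, 0,0,0,0,0,0,0.1, 0,0,0,0,0,0,0.1]' 25
python3 - <<'E'
from sim import *
p,r,o=pose(); print(p,o['qpos'])
for s in(-.033,-.1): sim(p,-.033,s,o['qpos'])
plan(p,Rg(-.033,AL)); plan(p,Rg(-.09,AL))
E
```

```text
time_s: 51.35
ee_pos: [0.5982, -0.1191, 0.2451]
eef_rot: [-2.791, -0.003, -1.603]
force: [-0.2, 0.3, -0.1]
grip_width: 0.0194
[ 0.59822004 -0.11906695  0.24510569] [-0.29480285  0.21135724  1.57731855  0.10143968  1.01515868  1.26893973]
[ 0.59822004 -0.11906695  0.24510569] -0.033 max [-0.3   0.23  2.16  2.22  1.07  2.3 ] min [-0.59  0.07  1.57  0.1   0.45  1.27] end [-0.41  0.07  2.16  2.22  0.45  2.3 ] step [0.05 0.02 0.05 0.2  0.08 0.08] err 8.515114063119286e-29
[ 0.59822004 -0.11906695  0.24510569] -0.1 max [-0.28  0.22  2.17  2.43  1.03  2.22] min [-0.57  0.06  1.58  0.07  0.39  1.27] end [-0.37  0.06  2.17  2.43  0.39  2.15] step [0.06 0.01 0.05 0.26 0.07 0.07] err 5.344137989989672e-23
shift now-axes [0. 0. 0.] turn [-0.0013 -0.0029  0.0017] shift after-turn axes [0. 0. 0.]
shift now-axes [0. 0. 0.] turn [-0.0014  0.0166  0.0553] shift after-turn axes [0. 0. 0.]
```

```bash
python3 -m inch '[0,0,0,0,-0.0781,0.1675,0.1, 0,0,0,0,-0.0781,0.1675,0.1, 0,0,0,0,-0.0781,0.1675,0.1, 0,0,0,0,-0.0781,0.1675,0.1, 0,0,0,0,-0.0781,0.1675,0.1, 0,0,0,0,-0.0781,0.1675,0.1, 0,0,0,0,-0.0781,0.1675,0.1, 0,0,0,0,-0.0781,0.1675,0.1, 0,0,0,0,-0.0781,0.1675,0.1, 0,0,0,0,-0.0781,0.1675,0.1, 0,0,0,0,-0.0781,0.1675,0.1, 0,0,0,0,-0.0781,0.1675,0.1, 0,0,0,0,-0.0781,0.1675,0.1, 0,0,0,0,-0.0781,0.1675,0.1, 0,0,0,0,-0.0781,0.1675,0.1, 0,0,0,0,-0.0781,0.1675,0.1, 0,0,0,0,-0.0781,0.1675,0.1, 0,0,0,0,0,0,0.1, 0,0,0,0,0,0,0.1]' 25; python3 hov.py 0 -.033 .17
```

```text
time_s: 53.72
ee_pos: [0.5987, -0.1192, 0.2456]
eef_rot: [1.918, 0.007, 1.541]
force: [-0.5, -0.3, -0.2]
grip_width: 0.0195
shift now-axes [ 1.62 -5.01  8.95] turn [ 0.0024 -0.0006  0.0073] shift after-turn axes [ 1.59 -5.    8.96]
[ 0.6663 -0.1056  0.1679] [-0.41320474  0.07426706  2.15660099  2.22300535  0.45540945  2.29460507]
```

```bash
python3 -m inch '[0.53,-1.67,2.99,0.002,0,0.007,0.1, 0.53,-1.67,2.98,0,0,0,0.1, 0.53,-1.66,2.98,0,0,0,0.1, 0,0,0,0,0,0,0.1, 0,0,0,0,0,0,0.1]' 25; python3 hov.py 0 -.033 .125
```

```text
time_s: 54.35
ee_pos: [0.6662, -0.1057, 0.1685]
eef_rot: [1.919, -0.002, 1.537]
force: [-0.5, 0.5, -1.1]
grip_width: 0.0197
shift now-axes [ 0.01 -4.27  1.57] turn [ 0.0007  0.0003 -0.0026] shift after-turn axes [ 0.02 -4.27  1.57]
[ 0.6663 -0.1056  0.1229] [-0.31844818  0.35965212  2.03961534  2.59441415  0.53298228  1.95682419]
```

```bash
python3 -m inch '[0,-0.94,0.34,0,0,0,0.1, 0,-0.94,0.34,0,0,0,0.1, 0,-0.94,0.34,0,0,0,0.1, 0,-0.47,0.17,0,0,0,0.1, 0,-0.47,0.17,0,0,0,0.1, 0,-0.47,0.17,0,0,0,0.1, 0,0,0,0,0,0,0.1]' 25
```

```text
time_s: 55.22
ee_pos: [0.6663, -0.105, 0.1225]
eef_rot: [1.92, -0.004, 1.536]
force: [-0.5, 0.5, -0.5]
grip_width: 0.0196
```

```bash
python3 -m inch '[0,-0.94,0.34,0,0,0,0.1, 0,-0.94,0.34,0,0,0,0.1, 0,-0.94,0.34,0,0,0,0.1, 0,-0.47,0.17,0,0,0,0.1, 0,-0.24,0.09,0,0,0,0.1, 0,0,0,0,0,0,0.1]' 25; python3 -m inch '[0,0,0,0,0,0,0.42, 0,0,0,0,0,0,0.42, 0,0,0,0,0,0,0.42, 0,0,-1,0,0,0,0.42, 0,0,-3,0,0,0,0.42, 0,0,-3,0,0,0,0.42, 0,3,-2,0,0,0,0.42, 0,4,-1.5,0,0,0,0.42, 0,4,-1.5,0,0,0,0.42, 0,0,0,0,0,0,0.42]' 20; python3 look.py 14
```

```text
time_s: 55.98
ee_pos: [0.6664, -0.1049, 0.0853]
eef_rot: [1.92, -0.004, 1.536]
force: [-0.2, -1.1, -1.0]
grip_width: 0.0193
time_s: 57.22
ee_pos: [0.5913, -0.103, 0.2335]
eef_rot: [1.914, -0.001, 1.536]
force: [-0.6, 0.5, -0.4]
grip_width: 0.0396
[ 0.5913 -0.103   0.2335] [-0.378  0.075  2.196  2.351  0.463  2.188]
top [ 0.4397 -0.3912] 0.1541 -0.264 463
side stand [ 0.6604 -0.0976  0.1097] zmax 0.1636 146 top [ 0.6617 -0.1001  0.1509] low [ 0.6596 -0.0958  0.0845]
side stand [ 0.6638 -0.0458  0.1067] zmax 0.1643 142 top [ 0.6652 -0.0484  0.1492] low [ 0.6626 -0.0444  0.085 ]
side stand [0.6674 0.0048 0.1095] zmax 0.1671 145 top [0.6688 0.0022 0.1549] low [0.6666 0.0068 0.0866]
top stand [ 0.6651 -0.002   0.1145] zmax 0.17 90 top [ 0.6678 -0.0026  0.1566] low [ 0.6621 -0.0028  0.0841]
top stand [ 0.6617 -0.0521  0.1131] zmax 0.1661 86 top [ 0.6643 -0.0531  0.1536] low [ 0.6592 -0.0512  0.0865]
top stand [ 0.6582 -0.103   0.1132] zmax 0.1665 102 top [ 0.6605 -0.1046  0.153 ] low [ 0.6558 -0.1011  0.0832]
```

Three stand. Fourth: the right-hand orange tool.

```bash
python3 -m inch '[0,0,0,0,0.0781,-0.1675,0.42, 0,0,0,0,0.0781,-0.1675,0.42, 0,0,0,0,0.0781,-0.1675,0.42, 0,0,0,0,0.0781,-0.1675,0.42, 0,0,0,0,0.0781,-0.1675,0.42, 0,0,0,0,0.0781,-0.1675,0.42, 0,0,0,0,0.0781,-0.1675,0.42, 0,0,0,0,0.0781,-0.1675,0.42, 0,0,0,0,0.0781,-0.1675,0.42, 0,0,0,0,0.0781,-0.1675,0.42, 0,0,0,0,0.0781,-0.1675,0.42, 0,0,0,0,0.0781,-0.1675,0.42, 0,0,0,0,0.0781,-0.1675,0.42, 0,0,0,0,0.0781,-0.1675,0.42, 0,0,0,0,0.0781,-0.1675,0.42, 0,0,0,0,0.0781,-0.1675,0.42, 0,0,0,0,0.0781,-0.1675,0.42, 0,0,0,0,0,0,0.5, 0,0,0,0,0,0,0.5]' 20
python3 - <<'E'
from h import *
for n,b in(("side",(290,60,520,230)),("top",(400,190,500,300))):
    im,d=snap(n,n[0]+"15")
    for c,l,psi,m in tools(d,n,b): print(n,np.round(c,4),round(l,4),round(psi,3),m)
# handle only, by colour: orange pixels in the top picture
im,d=np.load("pics/t15.npz")["im"].astype(int),np.load("pics/t15.npz")["d"]; P=cloud("top",d); v,u=np.indices(d.shape)
m=(P[...,2]>.006)&(P[...,2]<.03)&(u>410)&(u<500)&(v>190)&(v<300)&(im[...,0]>im[...,2]+40)
m=max(comps(m,30),key=lambda a:a.sum()); print("handle",rect(P,m),m.sum())
p=grasp([.4415,-.392],-.275); p[2]=.1; print(p); plan(p,Rg(-.275,AL)); print(pose()[2]['qpos'])
E
```

```text
time_s: 59.7
ee_pos: [0.5908, -0.1027, 0.2284]
eef_rot: [-2.795, 0.007, -1.608]
force: [-0.4, 0.5, 1.0]
grip_width: 0.0469
side [ 0.4426 -0.3852] 0.1505 -0.244 242
top [ 0.4422 -0.3926] 0.1606 -0.276 468
handle (array([ 0.46081943, -0.3993403 ]), [np.float64(22.35984992980957), np.float64(108.08418273925781)], np.float32(-0.3075143)) 358
[ 0.44247501 -0.39025725  0.1       ]
shift now-axes [29.31 17.29  7.27] turn [0.0018 0.0866 0.2217] shift after-turn axes [31.66 10.51  9.9 ]
[-0.27222959  0.20203231  1.62591939  0.10225312  0.97817364  1.29384548]
```

```bash
python3 -m inch '[0,0,0,0.001,0.045,0.115,0.5, 0,0,0,0.001,0.045,0.115,0.5, 3.16,1.06,0.99,0,0,0,0.5, 3.16,1.06,0.99,0,0,0,0.5, 3.16,1.06,0.99,0,0,0,0.5, 3.16,1.06,0.99,0,0,0,0.5, 3.16,1.06,0.99,0,0,0,0.5, 3.16,1.06,0.99,0,0,0,0.5, 3.16,1.06,0.99,0,0,0,0.5, 3.16,1.06,0.99,0,0,0,0.5, 3.16,1.06,0.99,0,0,0,0.5, 3.16,1.06,0.99,0,0,0,0.5, 0,0,0,0,0,0,0.5, 0,0,0,0,0,0,0.5]' 20
python3 - <<'E'
from h import *
plan(grasp([.4395,-.392],-.285),Rg(-.285,AL)); print(pose()[2]['qpos'])
for n,b in(("side",(290,60,520,230)),("top",(400,190,500,300))):
    im,d=snap(n,n[0]+"16")
    for c,l,psi,m in tools(d,n,b): print(n,np.round(c,4),round(l,4),round(psi,3),m)
crop('s16',280,60,480,200,4,'s16c')
E
```

```text
time_s: 61.55
ee_pos: [0.4405, -0.3883, 0.1011]
eef_rot: [-2.79, -0.001, -1.854]
force: [-0.3, 0.5, 0.5]
grip_width: 0.0469
shift now-axes [0.18 3.26 9.06] turn [-0.0021 -0.0006  0.0026] shift after-turn axes [0.19 3.24 9.06]
[-0.87316055  0.3384394   1.7749154   0.28237676  0.75214948  0.80003208]
side [ 0.4421 -0.3853] 0.1501 -0.256 234
top [ 0.4871 -0.4054] 0.0608 -0.272 201
```

View pics/s16c.png

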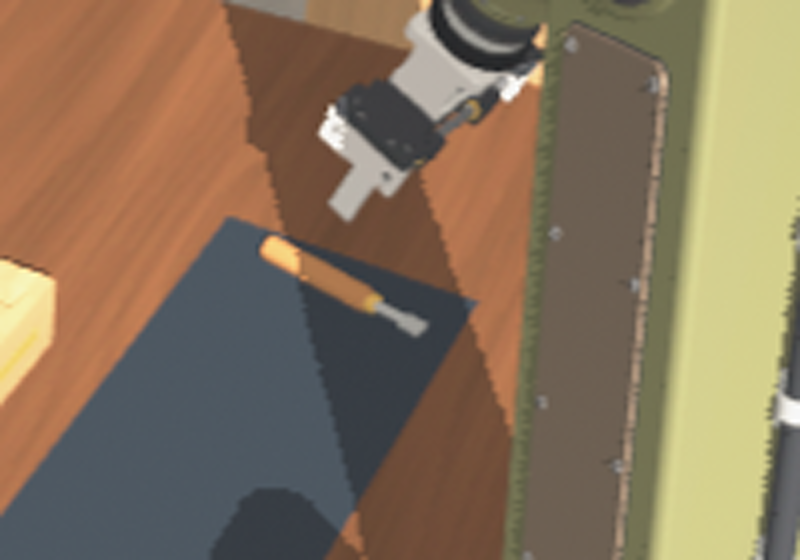

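The tool lies at crop (345,285), in the open in front of the fingers. I go down.

```bash
python3 -m inch '[0.19,0.92,2.7,0,0,0,0.5, 0,0.97,2.7,0,0,0,0.5, 0,0.65,1.8,0,0,0,0.5, 0,0.35,1.0,0,0,0,0.5, 0,0.19,0.5,0,0,0,0.5, 0,0.11,0.3,0,0,0,0.5, 0,0,0,0,0,0,0.5]' 15; python3 -m inch '[0,0,0,0,0,0,0.1, 0,0,0,0,0,0,0.1, 0,0,0,0,0,0,0.1, 0,0,0,0,0,0,0.1, 0,0,0,0,0,0,0.1]' 25; python3 -c "
from h import *
print(pose()[2]['moment'])"
```

```text
time_s: 62.52
ee_pos: [0.4409, -0.3909, 0.0059]
eef_rot: [-2.79, -0.003, -1.852]
force: [-0.3, 0.3, 0.1]
grip_width: 0.047
time_s: 63.15
ee_pos: [0.4408, -0.3909, 0.0057]
eef_rot: [-2.79, -0.002, -1.852]
force: [-1.0, 0.7, 2.3]
grip_width: 0.0197
[ 0.08892585  0.15692901 -0.00115566]
```

```bash
python3 -m inch '[0,-0.34,-0.94,0,0,0,0.1, 0,-1.37,-3.76,0,0,0,0.1, 0,-1.37,-3.76,0,0,0,0.1, 0,-1.37,-3.76,0,0,0,0.1, 0,-1.37,-3.76,0,0,0,0.1, 0,-0.35,-0.9,0,0,0,0.1, 0,0,0,0,0,0,0.1, 0,0,0,0,0,0,0.1]' 25
python3 - <<'E'
from sim import *
p,r,o=pose(); print(p,o['qpos'])
t=np.array([.595,-.165,.25]); q=o['qpos']; psi0=-.283
for s in(0.25,.5,.75,1): q,e=ik(p+(t-p)*s,Rg(psi0,AL),k,q)
print(q)
for s in(-.1,-.15,-.2): sim(t,psi0,s,q); plan(t,Rg(s,AL))
E
```

```text
time_s: 64.15
ee_pos: [0.4404, -0.3899, 0.1837]
eef_rot: [-2.792, -0.001, -1.852]
force: [-0.0, -0.4, -0.1]
grip_width: 0.0197
[ 0.4403584  -0.38990195  0.18365146] [-0.87518723  0.23804056  1.69165696  0.23962488  0.9322822   0.86084154]
[-0.33808874  0.2225584   1.55203337  0.02212218  1.01853197  1.50741669]
[ 0.595 -0.165  0.25 ] -0.1 max [-0.34  0.24  2.13  2.18  1.08  2.34] min [-0.66  0.08  1.54  0.02  0.45  1.26] end [-0.49  0.08  2.13  2.18  0.45  2.34] step [0.05 0.02 0.05 0.2  0.09 0.08] err 1.7040628147938263e-30
shift now-axes [-25.9  -10.36  -3.31] turn [ 1.000e-04 -6.300e-02 -1.703e-01] shift after-turn axes [-23.92 -14.62  -1.74]
[ 0.595 -0.165  0.25 ] -0.15 max [-0.34  0.23  2.14  2.33  1.06  2.27] min [-0.65  0.07  1.55  0.02  0.4   1.33] end [-0.45  0.07  2.14  2.33  0.4   2.24] step [0.05 0.02 0.05 0.24 0.08 0.08] err 2.0195462034809353e-24
shift now-axes [-25.9  -10.36  -3.31] turn [ 0.     -0.0459 -0.1233] shift after-turn axes [-24.55 -13.48  -2.15]
[ 0.595 -0.165  0.25 ] -0.2 max [-0.34  0.23  2.15  2.51  1.04  2.22] min [-0.63  0.07  1.55  0.02  0.35  1.4 ] end [-0.42  0.07  2.15  2.51  0.35  2.1 ] step [0.05 0.01 0.05 0.29 0.07 0.08] err 1.1265627887091588e-20
shift now-axes [-25.9  -10.36  -3.31] turn [ 0.     -0.0288 -0.0763] shift after-turn axes [-25.11 -12.31  -2.58]
```

```bash
python3 -m inch '[0,0,0,0,-0.053,-0.142,0.1, -3.04,-1.74,-0.25,0,0,0,0.1, -3.04,-1.74,-0.25,0,0,0,0.1, -3.04,-1.74,-0.25,0,0,0,0.1, -3.04,-1.74,-0.25,0,0,0,0.1, -3.04,-1.74,-0.25,0,0,0,0.1, -3.04,-1.74,-0.25,0,0,0,0.1, -3.04,-1.74,-0.25,0,0,0,0.1, -3.04,-1.74,-0.25,0,0,0,0.1, 0,0,0,0,0,0,0.1, 0,0,0,0,0,0,0.1]' 25; python3 -m inch '[0,0,0,0,-0.0781,0.1675,0.1, 0,0,0,0,-0.0781,0.1675,0.1, 0,0,0,0,-0.0781,0.1675,0.1, 0,0,0,0,-0.0781,0.1675,0.1, 0,0,0,0,-0.0781,0.1675,0.1, 0,0,0,0,-0.0781,0.1675,0.1, 0,0,0,0,-0.0781,0.1675,0.1, 0,0,0,0,-0.0781,0.1675,0.1, 0,0,0,0,-0.0781,0.1675,0.1, 0,0,0,0,-0.0781,0.1675,0.1, 0,0,0,0,-0.0781,0.1675,0.1, 0,0,0,0,-0.0781,0.1675,0.1, 0,0,0,0,-0.0781,0.1675,0.1, 0,0,0,0,-0.0781,0.1675,0.1, 0,0,0,0,-0.0781,0.1675,0.1, 0,0,0,0,-0.0781,0.1675,0.1, 0,0,0,0,-0.0781,0.1675,0.1, 0,0,0,0,0,0,0.1, 0,0,0,0,0,0,0.1]' 25; python3 hov.py -.052 -.13 .17; python3 -c "
from h import *
snap('side','s17'); crop('s17',200,50,400,200,4,'s17c')"
```

```text
time_s: 65.53
ee_pos: [0.5946, -0.1654, 0.2502]
eef_rot: [-2.793, -0.001, -1.701]
force: [0.4, -0.9, -0.5]
grip_width: 0.0197
time_s: 67.9
ee_pos: [0.5949, -0.1657, 0.2514]
eef_rot: [1.918, 0.005, 1.443]
force: [0.0, 0.0, -0.1]
grip_width: 0.0196
shift now-axes [ 1.67 -5.58  9.09] turn [ 0.0014 -0.0002  0.0052] shift after-turn axes [ 1.64 -5.57  9.09]
[ 0.6629 -0.158   0.1679] [-0.46942829  0.07455653  2.13785413  2.25898062  0.41755216  2.28402732]
```

View pics/s17c.png

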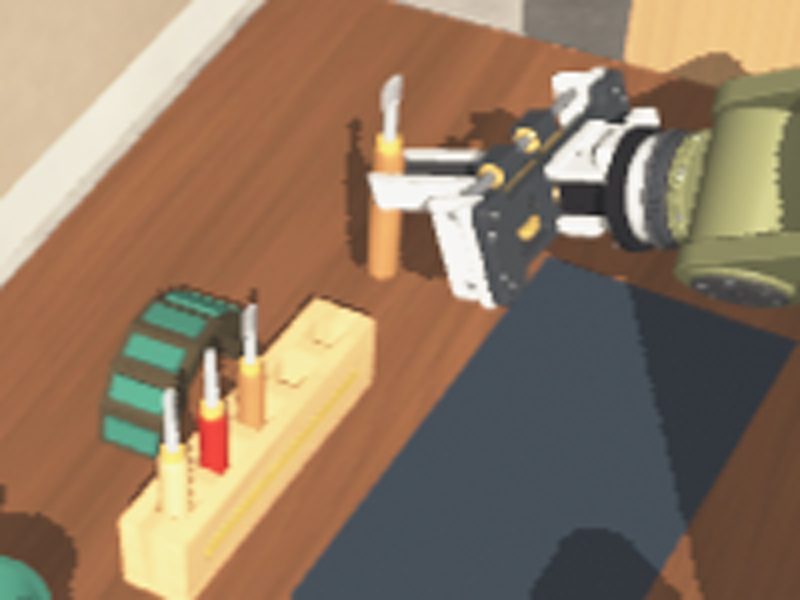

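Three tools stand in the block (crop (172,450), (213,410), (251,365)). The fourth is held upright at (387,180), and the mat is empty.

```bash
python3 -m inch '[0.55,-1.86,3.03,0.001,0,0.005,0.1, 0.55,-1.86,3.03,0,0,0,0.1, 0.54,-1.85,3.03,0,0,0,0.1, 0,0,0,0,0,0,0.1, 0,0,0,0,0,0,0.1]' 25; python3 hov.py -.052 -.13 .125
```

```text
time_s: 68.58
ee_pos: [0.6629, -0.1579, 0.169]
eef_rot: [1.919, -0.003, 1.439]
force: [-0.4, 0.2, 0.5]
grip_width: 0.0196
shift now-axes [-0.02 -4.32  1.57] turn [ 0.0013  0.0005 -0.003 ] shift after-turn axes [-0.01 -4.32  1.58]
[ 0.6629 -0.158   0.1229] [-0.38048253  0.36881149  2.02409009  2.65093364  0.5161685   1.92174578]
```

```bash
python3 -m inch '[0,-0.94,0.34,0,0,0,0.1, 0,-0.94,0.34,0,0,0,0.1, 0,-0.94,0.34,0,0,0,0.1, 0,-0.47,0.17,0,0,0,0.1, 0,-0.47,0.17,0,0,0,0.1, 0,-0.47,0.17,0,0,0,0.1, 0,0,0,0,0,0,0.1]' 25; python3 -m inch '[0,-0.94,0.34,0,0,0,0.1, 0,-0.94,0.34,0,0,0,0.1, 0,-0.47,0.17,0,0,0,0.1, 0,-0.47,0.17,0,0,0,0.1, 0,0,0,0,0,0,0.1]' 25
```

```text
time_s: 69.45
ee_pos: [0.6631, -0.1573, 0.1229]
eef_rot: [1.92, -0.004, 1.439]
force: [0.1, 0.3, -0.9]
grip_width: 0.0197
time_s: 70.08
ee_pos: [0.663, -0.1572, 0.0928]
eef_rot: [1.92, -0.004, 1.439]
force: [-0.6, 0.0, -1.0]
grip_width: 0.0192
```

```bash
python3 -m inch '[0,-0.38,0.14,0,0,0,0.1, 0,-0.28,0.1,0,0,0,0.1, 0,0,0,0,0,0,0.1]' 25; python3 -m inch '[0,0,0,0,0,0,0.42, 0,0,0,0,0,0,0.42, 0,0,0,0,0,0,0.42, 0,0,-1,0,0,0,0.42, 0,0,-3,0,0,0,0.42, 0,0,-3,0,0,0,0.42, 0,3,-2,0,0,0,0.42, 0,4,-1.5,0,0,0,0.42, 0,4,-1.5,0,0,0,0.42, 0,0,0,0,0,0,0.42]' 20; python3 look.py 18; python3 chk.py t19 | grep -E "green|knob"; python3 -c "
from h import *
crop('t18',60,90,500,300,1.8,'t18c')"
```

```text
time_s: 70.45
ee_pos: [0.6631, -0.1572, 0.086]
eef_rot: [1.919, -0.004, 1.439]
force: [1.4, 0.7, -0.7]
grip_width: 0.0199
time_s: 71.7
ee_pos: [0.5885, -0.1479, 0.2345]
eef_rot: [1.913, -0.002, 1.439]
force: [-0.0, 0.0, -0.3]
grip_width: 0.0395
[ 0.5885 -0.1479  0.2345] [-0.432  0.085  2.183  2.424  0.438  2.138]
side stand [ 0.6574 -0.1495  0.1099] zmax 0.1601 138 top [ 0.6594 -0.1524  0.1463] low [ 0.656  -0.1474  0.0855]
side stand [ 0.6605 -0.0976  0.1099] zmax 0.1654 141 top [ 0.6623 -0.1002  0.152 ] low [ 0.6594 -0.0957  0.0857]
side stand [ 0.6638 -0.046   0.1068] zmax 0.164 141 top [ 0.6654 -0.0488  0.1488] low [ 0.6629 -0.0442  0.0847]
side stand [0.6674 0.0048 0.1091] zmax 0.1667 146 top [0.6692 0.0013 0.1534] low [0.6665 0.0067 0.0859]
top stand [ 0.6647 -0.002   0.1153] zmax 0.1724 87 top [ 0.6676 -0.0026  0.1585] low [ 0.6614 -0.002   0.083 ]
top stand [ 0.6614 -0.052   0.1131] zmax 0.1669 90 top [ 0.6643 -0.0531  0.1527] low [ 0.6583 -0.0501  0.0842]
top stand [ 0.6583 -0.1032  0.1136] zmax 0.1656 100 top [ 0.6606 -0.1047  0.1526] low [ 0.6559 -0.1016  0.0834]
top stand [ 0.6556 -0.1548  0.1155] zmax 0.1625 106 top [ 0.658  -0.1566  0.1513] low [ 0.6532 -0.1523  0.0867]
green (array([0.45023468, 0.10914804]), [np.float64(61.29861068725586), np.float64(89.71342468261719)], np.float32(-0.051700473)) 752 [0.44696548 0.10811811 0.03315607]
knob [0.46942368 0.10863822 0.06610931] [0.4652242  0.10471154 0.05548422] [0.47532509 0.112356   0.07171686]
```

View pics/t18c.png

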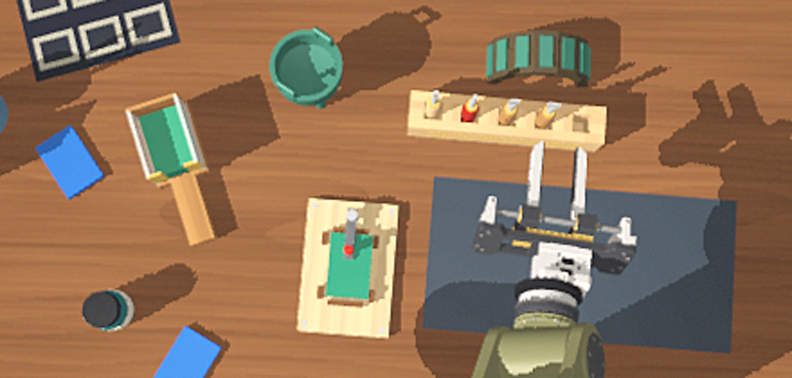

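All four tools stand in the block (crop (433,103), (470,108), (508,112), (546,115)). The blank lies between the stops under the clamp (348,260), and the magazine tongue is bare with the other blanks inside. The cauldron, jar and arch are in place. I hand in.

```bash
python3 -c "
from h import *
print(ctrl.hand_in(), ctrl.get_obs()['time_s'])"
```

```text
the job is handed in; nothing more can be done
the job is handed in; nothing more can be done
```

I drew the bottom green blank out of the magazine, laid it flat between the stops on the board and swung the clamp over it to its stop. I then stood all four tools I found (cream, red and two orange) blade up, each in its own pocket. I handed in at about 72 s; the hand-in gives no verdict.

**Blank:** the last depth check showed it level, with its top about 32 mm above the bench. It lies within about 2 mm of the bed centre as the camera measures it. The camera reads 1 to 3 mm off the robot frame here; that fits the 5.6 N side force while lowering and the 13 N side force when gripping the knob.

**Clamp:** the knob position works out to about 0 rad, at the stop.

**Tools:** their tips measured 160 to 172 mm high, against about 163 mm expected for a tool fully home. I put the spread down to depth noise, and I saw no noticeable lean. The last check found no tool left on the mat, and none was knocked aside that I noticed.

**Rest of the bench:** in the last picture the magazine tongue was bare with the other blanks still inside. The cauldron, jar and arch stood in their places, judged by eye and not measured. The gripper was in free air.

**Correction on the way:** after releasing the blank, one retreat went the wrong way, towards the cauldron. It stayed above and clear of it, and I corrected it.

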